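# Fit walnut knife rests into a countertop knife chest

### The arm

A 6-joint arm with a two-finger parallel gripper is mounted at the origin on the work surface. World frame = base frame: x ahead of the robot, y to its left, z up, the work surface at z = 0. Lengths are in m, angles in rad, forces in N, time in s.
With the tool pointing down it reaches from about 0.25 to 0.775 m from the base axis. Payload 8.9 kg.
Tool frame: the origin (TCP) lies between the finger pads; the fingertips stand 25 mm ahead of it and the grasp point (between the pads) lies 6 mm ahead of it; z points along the fingers, y is the direction in which the jaws open and shut (so a half turn about z gives the same grasp; the last joint's range is limited). The gripper opens to 85 mm and grips with 20 to 120 N. Pads are 22 mm wide; open, the fingers measure 114 mm over their backs; the gripper's body (76 mm by 85 mm) begins 54 mm behind the grasp point. The pads swing forward as they close: fully open they stand 13 mm farther back than shut.
Start: joints at [-1.361, 0.291, -0.153, 1.127, 0, 1.431], TCP at [0.179, -0.493, 0.256] pointing down, gripper open.
Joint ranges: [-2.52, 2.52], [-0.91, 1.74], [-1.3, 1.37], [-1.96, 2.02], [-1.52, 1.47], [-3.14, 3.14]. Speed limits (rad/s): [2.22, 2.22, 2.79, 3.14, 3.14, 3.14].

### API

Orientations are given as a rotation vector (axis times angle).
In Python, from plant import arm gives the robot as it stands. The module is installed in compiled form; this text tells all that it offers.
- The arm moves only by the tool arm_command, never from a script. Its argument "steps" is a list that holds one entry, the list of rows, each a list of 6 numbers: the shift along the world's x, y, z in mm, then the turn, a rotation vector about the world's x, y, z in rad. A call has 1 to 12 rows; each row is the pose to reach, as a shift and turn from the pose commanded when the call began; what a row does not reach only later rows make up. A row lasts 1/10 s, in which the tool goes at most 50 mm and 8.59 degrees, less where a joint would pass 70% of its speed; a pose out of reach is approached as far as the arm can. A call with a gripper value outside its range is refused whole. "grip" is the opening in per cent of the stroke, from 0 (shut) to 100 (fully open), set as the call begins (left out, the last holds). The fingers move at their own pace and stop on an object; the grip force is fixed at half the most. Time passes only in rows, so rows that repeat a pose let the fingers close. It gives the time, the measured TCP pose, the force and the opening at its end, in the units of the state.
- arm.state(): the state, without advancing time (a new reading comes with each control period).
- arm.get_image(name): name is "side" or "top" or "wrist"; returns the picture (384x512x3 uint8, red, green, blue); there is no depth.
- arm.camera_model(name): a dict with "fovy" (degrees; the focal length in pixels is half the picture's height over the tangent of half this angle, whatever the lens; pixels are square), "cx", "cy" (the principal point, pixels), "eye" and "orientation" of the camera in the world; the wrist camera has in their place "T_tool_cam" (4x4, takes a point from camera to tool coordinates, whose origin is the TCP and whose axes are the flange's). Camera axes: x right, y up, looking along -z (the intrinsics and any distortion apply to the point x, -y, -z); pixel columns grow to the right and rows downward; lengths in m; the calibration is good to about 2 mm. The wrist camera is an equidistant fisheye: a pixel r from the principal point sees the ray r / f radians off the axis. A picture is of the moment at which its call begins: read the wrist's pose just before it. camera_model takes no time and is no camera call.
- arm.sign_off(): hands the job in, once; it reports no verdict.
Trained networks look in the newest picture that a camera, given by its name, has taken for a name from the list of things; names that differ only in an ending like _2 or _b are one class to them, and where a whole thing is asked for, a point or a joint stands for the part that bears it (a point fixed in the world has none). Each returns a list of dicts, best first, with "confidence" (0 to 1); they miss things now and then, are a little off and sometimes report something else, mostly with a low value. They report only what shows in the picture. A call takes as long as a camera call. They do not tell look-alikes from the thing itself.
- arm.spot_in(label, camera): "centre" ([x, y, z] in m, in the coordinates of the camera as it stood for that picture, good to about 4 mm: the middle of the surface that is visible of it).
The state is a dict: "t": time; "qpos": joint angles; "dq": joint speeds; "effort": joint torques, N m; "ee_pos": TCP position; "eef_rot": TCP orientation; "ft_force": force on the tool from outside, world axes, zero at the start; "moment": the same for the moment, N m; "width": finger opening in m.
Only numpy, scipy, OpenCV 4.12 (cv2) and the standard library are available. Lean on these libraries where they do the work, as an engineer would, in place of code of your own. Each camera call takes 0.05 s, during which the arm holds its last target.

### The job

Fit out the knife chest: pull its drawer out to the stop, press the caps of all the knife rests on the mat down onto their pegs until they are fully home, and lay every rest flat on the drawer's floor in a lane of its own, thin end towards the back and pegs towards the handle. The drawer does not come out far enough to set a rest in level: tip its thin end down, pass it in under the chest's top and then lower the peg end behind the drawer's front. Then push the drawer fully shut; leave the gift box and the bin where they are.

Things in the scene. Friction and masses are not known exactly. Their poses are not given: they have to be found in the camera images.
- drawer (a joint): The chest's one drawer: how far it is pulled out, 0 shut to 0.112 m at its stop. It slides straight out of the chest's front, towards the robot; about 3 N moves it and it stays where it is left.
- drawer_handle (a point): Middle of the drawer's steel bar handle: a level round bar 11 mm thick and 120 mm long, 35 mm in front of the drawer's front and 52 mm above the bench, with 29 mm of free space behind it. x points straight into the chest (push), z up.
- drawer_floor (a point): Middle of the drawer floor's upper face, 18 mm above the bench; moves with the drawer. x points into the chest (away from the handle), y left as seen from the handle, z up. Inside, the drawer is 166 mm long (x -83 to +83) and 280 wide. Its front is 14 mm thick and stands 46 mm above the floor, the sides 38. Three battens, 8 wide and 8 high, run along x at y = -72, 0 and +72.
- lane1 (a point): Middle of the floor of the drawer's right-hand lane (y = -108 from the drawer's middle). The battens part the floor into four lanes, each about 65 mm wide and 166 long, with middles at y = -108, -36, +36 and +108. Axes as the drawer's.
- chest_edge (a point): Middle of the lower front edge of the chest's top, 68 mm above the bench (50 above the drawer's floor). x points into the chest, z up. The light-wood chest stands fixed: 328 mm wide, 240 deep, 82 high, its top closed. With the drawer at its stop only the front 112 mm of the drawer's inside is clear of the top, so a 150 mm rest goes in only when tilted.
- rest1_mid (a point): A walnut knife rest: its middle, half-way up (15 mm above its underside). x along its length towards its thin end, z up. A block 150 mm long and 36 wide with straight sides and two blade slots along its top: 30 mm high over the 87 mm at its peg end (x from -75 to +12), then down to a thin end 18 mm high. About 160 g. It may be absent.
- rest1_pegs (a point): Point on that rest's high top face (30 mm above its underside) half-way between its two brass stop pegs, 50 mm from the middle towards the peg end. The pegs stand 6.8 mm to either side (along y) and each carries a round walnut cap, 11 mm across and 12 high, its top 24 mm above this face when it stands off, 16 mm when home. A rest with a cap standing off is too high to pass under the chest's top.
- cap1a (a joint): Push-on cap of rest 1's left (+y) peg: how far it is pressed down, 0 standing off to 0.008 m home. A snug spring fit: about 5 N moves it and it stays where it is left. Some are partly or fully home already.
- cap1b (a joint): Push-on cap of rest 1's right (-y) peg: how far it is pressed down, 0 standing off to 0.008 m home. A snug spring fit: about 5 N moves it and it stays where it is left. Some are partly or fully home already.
- rest2_mid (a point): Another knife rest of the same make; same point and axes. It may be absent.
- rest2_pegs (a point): Point on that rest's high top face (30 mm above its underside) half-way between its two brass stop pegs, 50 mm from the middle towards the peg end. The pegs stand 6.8 mm to either side (along y) and each carries a round walnut cap, 11 mm across and 12 high, its top 24 mm above this face when it stands off, 16 mm when home.
- cap2a (a joint): Push-on cap of rest 2's left (+y) peg: how far it is pressed down, 0 standing off to 0.008 m home. A snug spring fit: about 5 N moves it and it stays where it is left. Some are partly or fully home already.
- cap2b (a joint): Push-on cap of rest 2's right (-y) peg: how far it is pressed down, 0 standing off to 0.008 m home. A snug spring fit: about 5 N moves it and it stays where it is left. Some are partly or fully home already.
- rest3_mid (a point): Another knife rest of the same make; same point and axes. It may be absent.
- rest3_pegs (a point): Point on that rest's high top face (30 mm above its underside) half-way between its two brass stop pegs, 50 mm from the middle towards the peg end. The pegs stand 6.8 mm to either side (along y) and each carries a round walnut cap, 11 mm across and 12 high, its top 24 mm above this face when it stands off, 16 mm when home.
- cap3a (a joint): Push-on cap of rest 3's left (+y) peg: how far it is pressed down, 0 standing off to 0.008 m home. A snug spring fit: about 5 N moves it and it stays where it is left. Some are partly or fully home already.
- cap3b (a joint): Push-on cap of rest 3's right (-y) peg: how far it is pressed down, 0 standing off to 0.008 m home. A snug spring fit: about 5 N moves it and it stays where it is left. Some are partly or fully home already.
- rest4_mid (a point): Another knife rest of the same make; same point and axes. It may be absent.
- rest4_pegs (a point): Point on that rest's high top face (30 mm above its underside) half-way between its two brass stop pegs, 50 mm from the middle towards the peg end. The pegs stand 6.8 mm to either side (along y) and each carries a round walnut cap, 11 mm across and 12 high, its top 24 mm above this face when it stands off, 16 mm when home.
- cap4a (a joint): Push-on cap of rest 4's left (+y) peg: how far it is pressed down, 0 standing off to 0.008 m home. A snug spring fit: about 5 N moves it and it stays where it is left. Some are partly or fully home already.
- cap4b (a joint): Push-on cap of rest 4's right (-y) peg: how far it is pressed down, 0 standing off to 0.008 m home. A snug spring fit: about 5 N moves it and it stays where it is left. Some are partly or fully home already.
- giftbox: Bystander: a closed grey-blue gift box, 224 x 144 x 45 mm, left of the chest. Origin under its middle.
- bin: Bystander: an open lime-green parts bin, 180 x 120 x 80 mm, with spare caps. Origin under its middle.
Not all that is in view belongs to the job. Leave any blue or orange look-alike of the part that bears rest1_mid alone.

How it is judged:
By the outcome, as a careful person would: the job done as asked, in the order asked, and still so for the second after the job is handed in, with the robot touching nothing.
Of rest1, rest2, rest3, rest4 only 3 to 4 are there at a start; the rules pass over those that are not, and their reading is None.
At some moment in a run one of rest1, rest2, rest3, rest4 may be knocked a few centimetres aside while the robot is not near it.
Once in a run the grip may slacken for a moment while it holds something.
It also fails if it takes over 210 s, if anything falls off the work surface, if the arm or the gripper's body presses on something with over 40 N, if the wrist force passes 120 N, or if a joint passes its speed limit or range.

## Working session

There is one attempt and no reset: what is moved stays moved. The work goes in short steps, Python scripts to look and compute and a tool call to move; the robot and the scene stay as the last step left them, time stands still between calls to the robot, and variables do not carry over. Pictures are saved under pics/ and viewed, and the job is handed in when it is done.

Besides the shell and the picture viewer there is one more tool, called after "Request:" by a JSON object that holds its "op" and its "data". arm_command: Moves the arm, as the interface text tells. Its arguments: {"type":"object","properties":{"steps":{"type":"array","items":{"type":"array","items":{"type":"array","items":{"type":"number"}}}},"grip":{"type":"number"}},"required":["steps"]}

```bash
mkdir -p pics; cat > h.py <<'E'
import numpy as np, cv2
from scipy.spatial.transform import Rotation as R
from plant import arm
def cam(name,st=None):
    m=arm.camera_model(name)
    if name=='wrist':
        st=st or arm.state()
        T=np.eye(4);T[:3,:3]=R.from_rotvec(st['eef_rot']).as_matrix();T[:3,3]=st['ee_pos']
        return m,T@np.array(m['T_tool_cam'])
    T=np.eye(4);o=np.array(m['orientation'],float)
    T[:3,:3]=o if o.shape==(3,3) else R.from_rotvec(o).as_matrix() if o.size==3 else R.from_quat(o).as_matrix()
    T[:3,3]=m['eye'];return m,T
def foc(m): return 192/np.tan(np.radians(m['fovy'])/2)
def proj(name,p,st=None):
    m,T=cam(name,st);q=np.linalg.inv(T)@np.append(p,1);x,y,z=q[0],-q[1],-q[2];f=foc(m)
    if name=='wrist':
        r=np.hypot(x,y);a=np.arctan2(r,z);k=f*a/max(r,1e-9);return m['cx']+x*k,m['cy']+y*k
    u=np.array([[x/z,y/z]])
    return m['cx']+f*x/z,m['cy']+f*y/z
def ray(name,u,v,z,st=None):
    m,T=cam(name,st);f=foc(m);a,b=(u-m['cx'])/f,(v-m['cy'])/f
    if name=='wrist':
        r=np.hypot(a,b);s=np.sin(r)/max(r,1e-9);d=np.array([a*s,-b*s,-np.cos(r)])
    else: d=np.array([a,-b,-1])
    d=T[:3,:3]@d;o=T[:3,3];return o+d*(z-o[2])/d[2]
def snap(name,fn,crop=None,s=1):
    st=arm.state();im=arm.get_image(name);cv2.imwrite('pics/raw_'+fn+'.png',im[:,:,::-1])
    o=im
    if crop: o=im[crop[1]:crop[3],crop[0]:crop[2]]
    if s!=1:o=cv2.resize(o,None,fx=s,fy=s,interpolation=cv2.INTER_CUBIC)
    cv2.imwrite('pics/'+fn+'.png',o[:,:,::-1]);return st,im
def spots(label,name,st=None):
    r=arm.spot_in(label,name);m,T=cam(name,st)
    for d in r:
        w=(T@np.append(d['centre'],1))[:3];print(label,name,round(d['confidence'],2),w.round(4),'px',np.round(proj(name,w,st),0))
    return r
E
python3 - <<'E'
from h import *
for n in ('side','top','wrist'): 
    print(n,{k:(np.round(v,4).tolist() if not isinstance(v,str) else v) for k,v in arm.camera_model(n).items()})
print(arm.state())
snap('side','s0',s=1.5);st,_=snap('top','t0',s=1.5)
snap('wrist','w0',s=1.5)
for l in ('rest1_mid','rest1_pegs','cap1a','drawer_handle','chest_edge','drawer_floor','giftbox','bin'):
    spots(l,'top'); 
E
```

```text
side {'fovy': 52.9097, 'cx': 253.9756, 'cy': 191.6091, 'eye': [0.1799, 0.9078, 0.6649], 'orientation': [0.2784, -1.2905, -2.4879]}
top {'fovy': 52.1292, 'cx': 256.0699, 'cy': 183.1042, 'eye': [0.3984, 0.0819, 1.4991], 'orientation': [0.0667, -0.0766, -1.5411]}
wrist {'fovy': 65.7065, 'cx': 255.0591, 'cy': 195.8253, 'T_tool_cam': [[0.0007, 0.9452, 0.3266, 0.083], [1.0, -0.001, 0.0008, -0.0013], [0.0011, 0.3266, -0.9452, -0.1183], [0.0, 0.0, 0.0, 1.0]]}
{'t': 0.0, 'qpos': array([-1.36134073e+00,  2.91219687e-01, -1.54133200e-01,  1.12674303e+00,
       -4.01167352e-05,  1.43147678e+00]), 'dq': array([ 0.00132435, -0.00073879, -0.00014693, -0.00044061, -0.00062125,
       -0.00066278]), 'effort': array([ 1.69841628e-04, -5.37143111e+01,  3.31374407e+01,  1.58553303e-02,
       -1.49724174e-04, -2.30108455e-06]), 'ee_pos': array([ 0.17931002, -0.4929752 ,  0.25576122]), 'eef_rot': array([-3.09266635e+00, -5.44857066e-01,  1.34493714e-04]), 'ft_force': array([-0.01325803, -0.13919563, -0.15710662]), 'moment': array([ 0.04947186, -0.02742694,  0.01869047]), 'width': 0.08520375000880327}
re
[... 187 characters left out ...]
 top 0.44 [0.5631 0.2161 0.0554] px [218. 173.]
rest1_pegs top 0.88 [ 0.2778 -0.2025  0.0245] px [329. 254.]
rest1_pegs top 0.74 [ 0.7758 -0.2089  0.0188] px [331. 123.]
rest1_pegs top 0.71 [ 0.3267 -0.3889  0.0214] px [378. 242.]
rest1_pegs top 0.66 [ 0.4944 -0.0788  0.0281] px [297. 195.]
drawer_handle top 0.65 [0.5617 0.2152 0.0604] px [218. 174.]
chest_edge top 0.72 [0.559  0.2154 0.0554] px [218. 175.]
chest_edge top 0.71 [0.6779 0.215  0.0794] px [219. 142.]
drawer_floor top 0.94 [0.5633 0.2179 0.0562] px [218. 173.]
drawer_floor top 0.55 [ 0.5386 -0.2739  0.0266] px [348. 184.]
giftbox top 0.63 [0.4979 0.5411 0.0466] px [130. 189.]
bin top 0.65 [ 0.7741 -0.2071  0.0183] px [331. 123.]
```

View pics/t0.png

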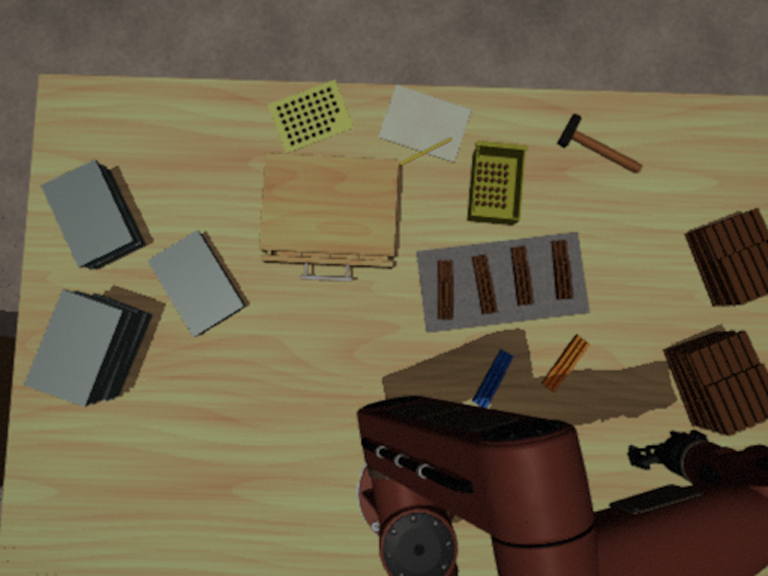

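View pics/s0.png

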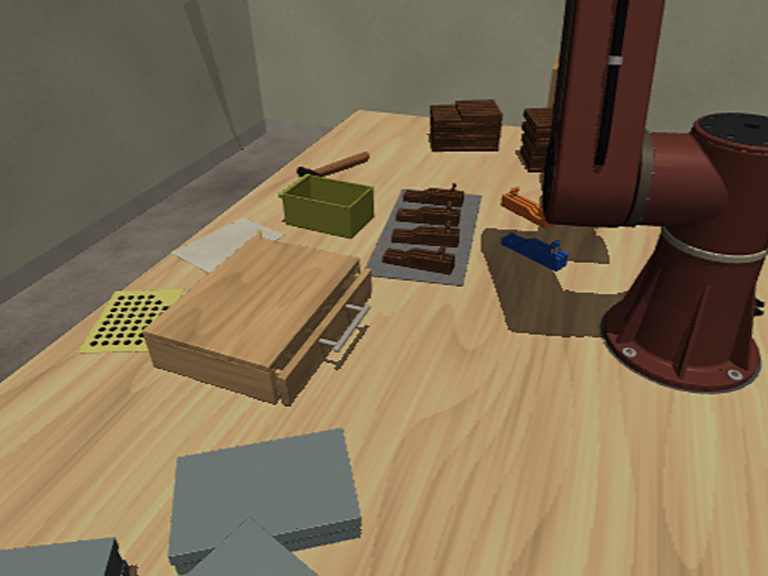

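View pics/w0.png

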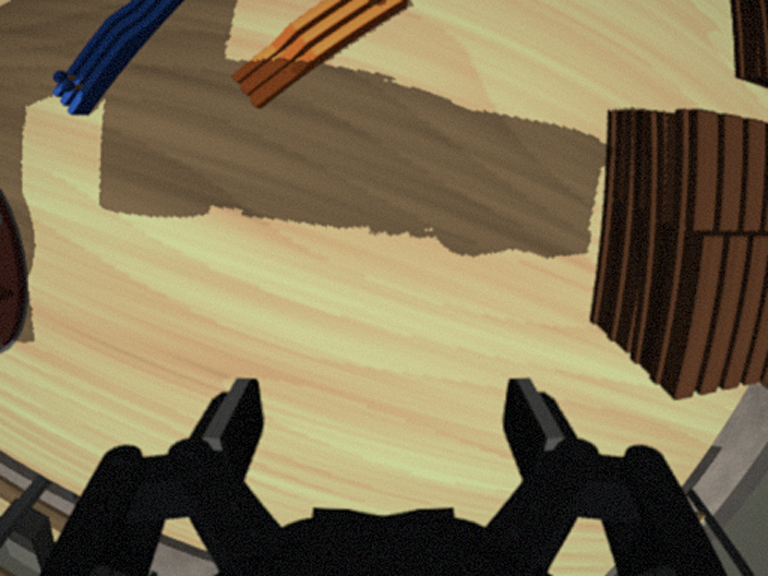

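```bash
python3 - <<'E'
from h import *
im=cv2.imread('pics/raw_t0.png')
a=cv2.resize(im[95:195,165:275],None,fx=6,fy=6,interpolation=cv2.INTER_CUBIC);cv2.imwrite('pics/t0_chest.png',a)
a=cv2.resize(im[150:225,272:398],None,fx=6,fy=6,interpolation=cv2.INTER_CUBIC);cv2.imwrite('pics/t0_mat.png',a)
E
```

```text
(no output)
```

View pics/t0_chest.png

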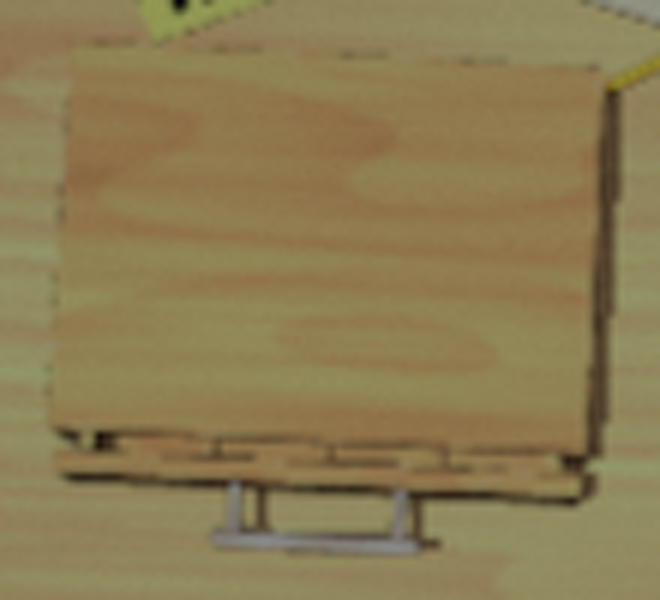

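View pics/t0_mat.png

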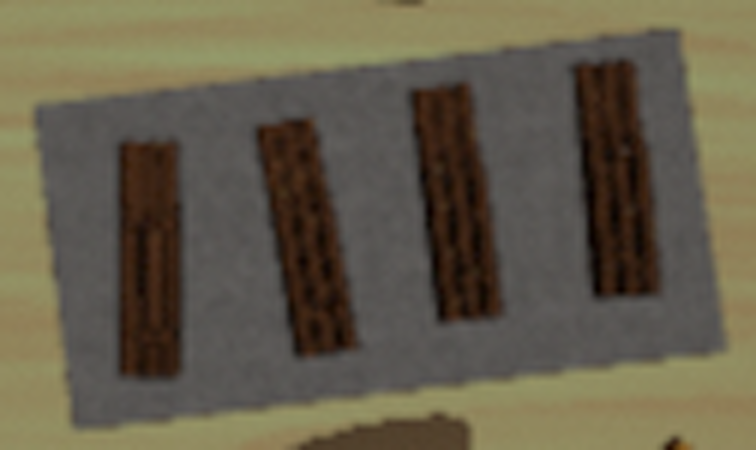

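```bash
python3 - <<'E'
from h import *
c=lambda p,z:ray('top',165+p[0]/6,95+p[1]/6,z)
FL,FR,BL,BR=[c(p,.082) for p in ((50,430),(590,455),(72,48),(600,68))]
H=[c(p,.052) for p in ((213,540),(417,548))]
print('chest',[x.round(4) for x in (FL,FR,BL,BR)],np.linalg.norm(FL-FR),np.linalg.norm(FL-BL))
print('H',H,np.linalg.norm(H[0]-H[1]))
print('yaw front',np.arctan2(*(FL-FR)[[0,1]]),'yaw h',np.arctan2(*(H[0]-H[1])[[0,1]]),'left',np.arctan2(*(BL-FL)[[1,0]]),np.arctan2(*(BR-FR)[[1,0]]))
c=lambda p,z:ray('top',272+p[0]/6,150+p[1]/6,z)
for q in (((120,142),(178,143),(178,377),(121,377)),((258,125),(314,118),(356,347),(297,355)),((413,92),(468,86),(501,315),(439,321)),((575,66),(632,61),(660,293),(594,298))):
    P=[c(q[0],.018),c(q[1],.018),c(q[2],.03),c(q[3],.03)]
    f=(P[0]+P[1])/2;b=(P[2]+P[3])/2;d=f-b
    print('rest mid',((f+b)/2).round(4),'len',np.linalg.norm(d[:2]).round(4),'w',np.linalg.norm(P[0]-P[1]).round(4),np.linalg.norm(P[2]-P[3]).round(4),'yaw',np.arctan2(d[1],d[0]).round(4))
E
```

```text
chest [array([0.58  , 0.3769, 0.082 ]), array([0.5742, 0.0496, 0.082 ]), array([0.8169, 0.3746, 0.082 ]), array([0.8142, 0.0498, 0.082 ])] 0.32737942995705316 0.23692214150207835
H [array([0.51849476, 0.27973466, 0.052     ]), array([0.51716426, 0.15399318, 0.052     ])] 0.12574851801156817
yaw front 0.017525056314469465 yaw h 0.010580816958766321 left -0.00967176339702254 0.0007741455266285204
rest mid [ 0.5006 -0.0803  0.024 ] len 0.1483 w 0.0368 0.0355 yaw 0.0117
rest mid [ 0.5182 -0.1787  0.024 ] len 0.1471 w 0.0359 0.0373 yaw 0.172
rest mid [ 0.5416 -0.2724  0.024 ] len 0.1465 w 0.0353 0.0391 yaw 0.1143
rest mid [ 0.5597 -0.3734  0.024 ] len 0.1485 w 0.0366 0.0416 yaw 0.0757
```

Request:
{"op": "arm_command", "data": {"steps": [[[250, 500, 0, 0, 0, 1.212], [250, 500, 0, 0, 0, 1.212], [250, 500, 0, 0, 0, 1.212], [250, 500, 0, 0, 0, 1.212], [250, 500, 0, 0, 0, 1.212], [250, 500, 0, 0, 0, 1.212], [250, 500, 0, 0, 0, 1.212], [250, 500, 0, 0, 0, 1.212], [250, 500, 0, 0, 0, 1.212], [250, 500, 0, 0, 0, 1.212], [250, 500, 0, 0, 0, 1.212], [250, 500, 0, 0, 0, 1.212]]], "grip": 38}}

```text
t: 1.75
ee_pos: [0.4309, 0.0107, 0.2564]
eef_rot: [2.227, 2.216, 0.003]
ft_force: [-0.9, -0.9, 0.1]
width: 0.0325
```

Request:
{"op": "arm_command", "data": {"steps": [[[43, 50, -20, 0, 0, 0], [86, 100, -50, 0, 0, 0], [87, 150, -80, 0, 0, 0], [87, 200, -110, 0, 0, 0], [87, 207, -130, 0, 0, 0], [87, 207, -130, 0, 0, 0]]]}}

```text
t: 2.35
ee_pos: [0.5151, 0.2156, 0.1234]
eef_rot: [-2.229, -2.211, 0.004]
ft_force: [0.5, -0.4, -0.1]
width: 0.0324
```

```bash
python3 - <<'E'
from h import *
st,_=snap('wrist','w1',s=1.5);spots('drawer_handle','wrist',st)
print(st['ee_pos'],R.from_rotvec(st['eef_rot']).as_matrix().round(3).tolist(), st['qpos'].round(2))
for y in(-.06,0,.06): print(proj('wrist',[.5178+.01*y,.217+y,.052],st))
snap('top','t1',(165,95,275,215),6)
snap('side','s1',s=1.5)
E
```

```text
drawer_handle wrist 0.85 [0.5589 0.2663 0.0582] px [326. 152.]
[0.51506415 0.21561172 0.12337742] [[0.008, 1.0, -0.003], [1.0, -0.008, -0.0], [-0.0, -0.003, -1.0]] [ 0.27  0.46 -0.27  0.84  0.    1.84]
(np.float64(260.49197197368443), np.float64(289.8820729446733))
(np.float64(261.44285069099817), np.float64(220.5531394557846))
(np.float64(262.28987854259066), np.float64(133.85634179599654))
```

View pics/w1.png

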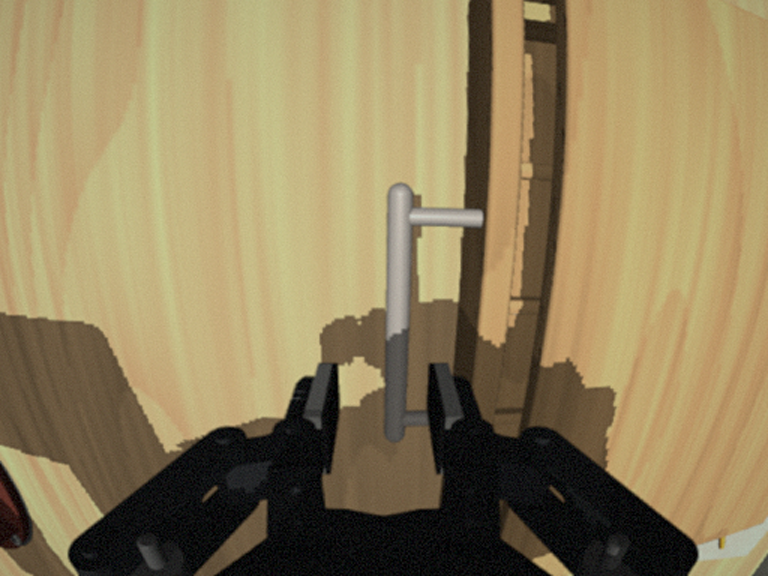

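View pics/s1.png

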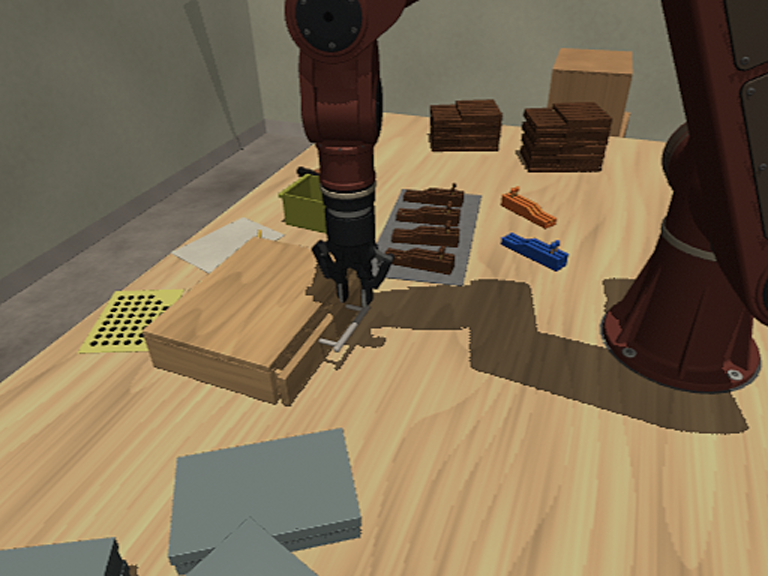

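Request:
{"op": "arm_command", "data": {"steps": [[[5, 2, -30, 0, 0, 0], [5, 2, -45, 0, 0, 0], [5, 2, -55, 0, 0, 0], [5, 2, -64, 0, 0, 0], [5, 2, -64, 0, 0, 0]]]}}

```text
t: 3.05
ee_pos: [0.5214, 0.2148, 0.0622]
eef_rot: [-2.234, -2.209, 0.001]
ft_force: [0.3, -0.1, 0.5]
width: 0.0327
```

Request:
{"op": "arm_command", "data": {"steps": [[[0, 0, 0, 0, 0, 0], [0, 0, 0, 0, 0, 0], [0, 0, 0, 0, 0, 0], [0, 0, 0, 0, 0, 0]]], "grip": 0}}

```text
t: 3.45
ee_pos: [0.522, 0.2155, 0.0632]
eef_rot: [2.232, 2.209, 0.001]
ft_force: [-0.5, -2.2, 6.8]
width: 0.0085
```

Request:
{"op": "arm_command", "data": {"steps": [[[-10, 0, 0, 0, 0, 0], [-22, 0, 0, 0, 0, 0], [-34, 0, 0, 0, 0, 0], [-46, 0, 0, 0, 0, 0], [-58, 1, 0, 0, 0, 0], [-68, 1, 0, 0, 0, 0], [-76, 1, 0, 0, 0, 0], [-76, 1, 0, 0, 0, 0]]]}}

```text
t: 4.25
ee_pos: [0.4445, 0.217, 0.0632]
eef_rot: [-2.232, -2.211, -0.002]
ft_force: [-2.4, 0.1, 10.8]
width: 0.0085
```

```bash
python3 - <<'E'
from h import *
print(arm.state()['ee_pos'],arm.state()['ft_force'],arm.state()['width'])
snap('side','s2',s=1.5)
E
```

```text
[0.44447328 0.21702073 0.06322275] [-2.37479868  0.0728514  10.83607566] 0.008496932431311043
```

View pics/s2.png

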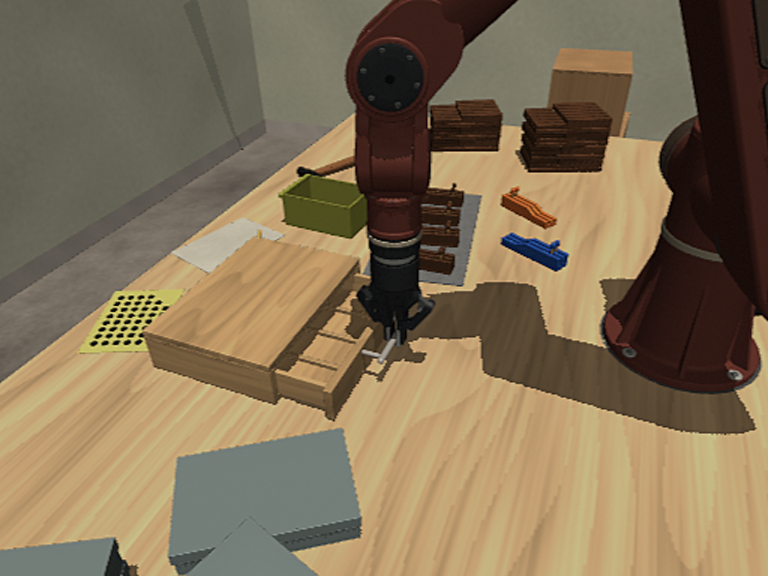

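Drawer follows the hand, the handle at about (380,352). Pull on to the stop.

Request:
{"op": "arm_command", "data": {"steps": [[[-6, 0, 0, 0, 0, 0], [-12, 0, 0, 0, 0, 0], [-15, 0, 0, 0, 0, 0]]]}}

```text
t: 4.6
ee_pos: [0.4307, 0.2173, 0.0633]
eef_rot: [2.232, 2.21, 0.004]
ft_force: [2.2, 1.6, 6.9]
width: 0.0089
```

Request:
{"op": "arm_command", "data": {"steps": [[[-3, 0, 0, 0, 0, 0], [-3, 0, 0, 0, 0, 0]]]}}

```text
t: 4.8
ee_pos: [0.4275, 0.2173, 0.0632]
eef_rot: [2.232, 2.211, 0.004]
ft_force: [1.1, 2.2, 7.5]
width: 0.0091
```

Request:
{"op": "arm_command", "data": {"steps": [[[-3, 0, 0, 0, 0, 0], [-6, 0, 0, 0, 0, 0], [-6, 0, 0, 0, 0, 0]]]}}

```text
t: 5.1
ee_pos: [0.4216, 0.2174, 0.0632]
eef_rot: [2.232, 2.211, 0.004]
ft_force: [0.4, 2.8, 9.1]
width: 0.0086
```

```bash
python3 - <<'E'
from h import *
snap('side','s3',(90,140,300,290),3.6)
snap('wrist','w3',s=1.5)
E
```

```text
(no output)
```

View pics/s3.png

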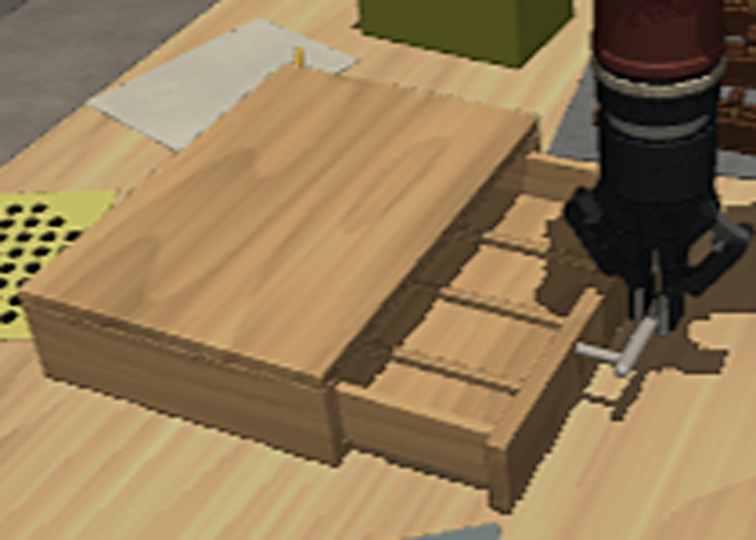

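View pics/w3.png

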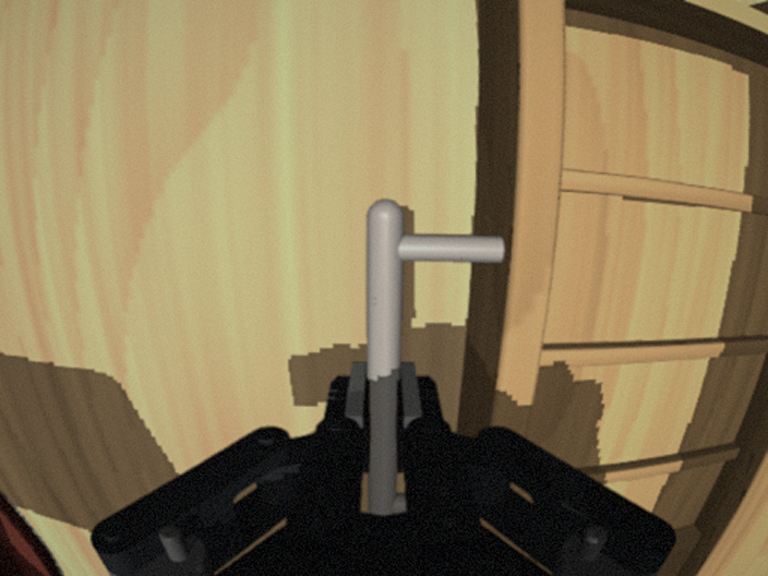

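Request:
{"op": "arm_command", "data": {"steps": [[[-3, 0, 0, 0, 0, 0], [-6, 0, 0, 0, 0, 0], [-6, 0, 0, 0, 0, 0]]]}}

```text
t: 5.5
ee_pos: [0.4199, 0.2175, 0.0634]
eef_rot: [2.229, 2.206, 0.012]
ft_force: [16.9, 1.5, -10.1]
width: 0.0089
```

Request:
{"op": "arm_command", "data": {"steps": [[[-4, 0, 0, 0, 0, 0], [-4, 0, 0, 0, 0, 0]]]}}

```text
t: 5.7
ee_pos: [0.4196, 0.2175, 0.0635]
eef_rot: [2.227, 2.201, 0.019]
ft_force: [32.3, 0.2, -28.9]
width: 0.0085
```

Request:
{"op": "arm_command", "data": {"steps": [[[9, 0, 0, 0, 0, 0], [9, 0, 0, 0, 0, 0]]]}}

```text
t: 5.9
ee_pos: [0.4222, 0.2174, 0.0633]
eef_rot: [2.232, 2.21, 0.006]
ft_force: [0.9, 1.1, 9.2]
width: 0.0085
```

Request:
{"op": "arm_command", "data": {"steps": [[[0, 0, 0, 0, 0, 0], [0, 0, 0, 0, 0, 0], [0, 0, 20, 0, 0, 0], [0, 0, 60, 0, 0, 0], [0, 0, 110, 0, 0, 0]]], "grip": 38}}

```text
t: 6.4
ee_pos: [0.4182, 0.216, 0.172]
eef_rot: [-2.231, -2.209, 0.007]
ft_force: [0.9, 1.2, -0.8]
width: 0.0326
```

```bash
python3 - <<'E'
from h import *
st,_=snap('wrist','w4',s=1.5);print(st['ee_pos'],st['qpos'].round(2))
snap('top','t4',(160,90,290,200),6)
E
```

```text
[0.41815456 0.21600503 0.17202806] [ 0.32  0.26 -0.43  0.88 -0.    1.9 ]
```

View pics/w4.png

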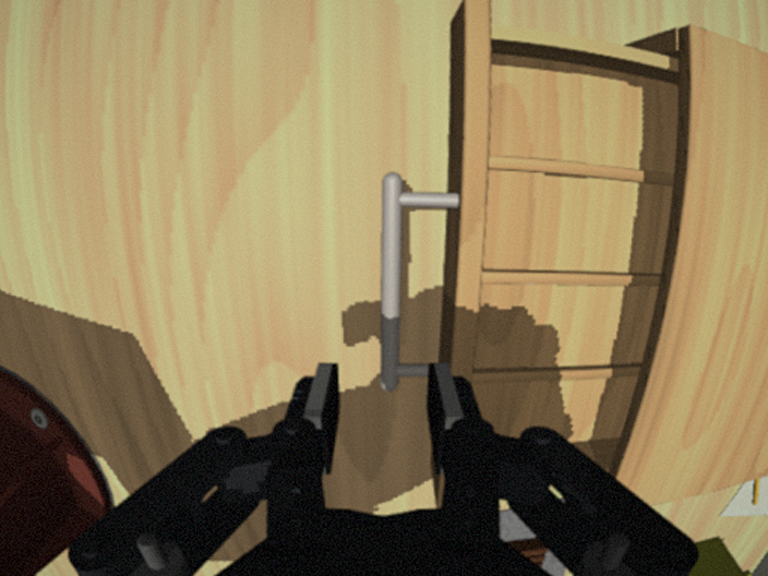

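View pics/t4.png

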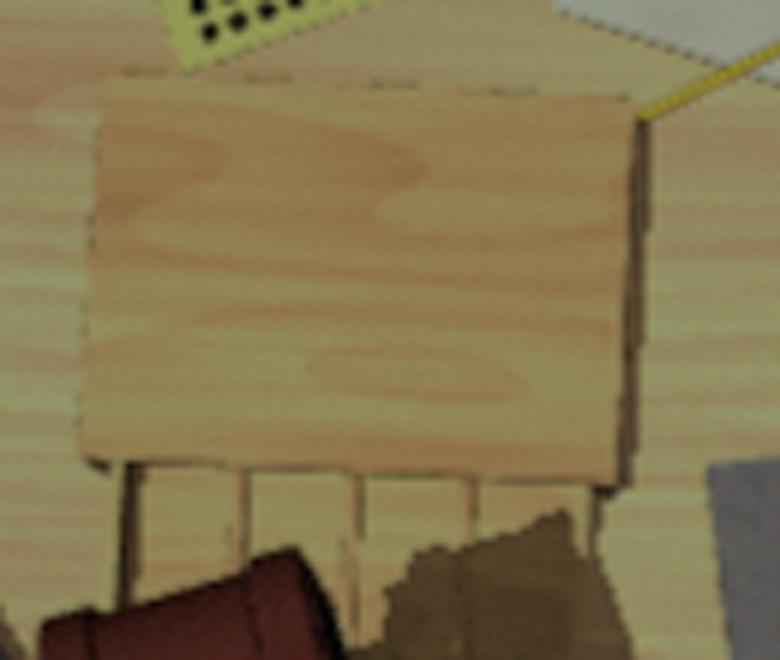

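```bash
cat >> h.py <<'E'
def rr(u,v,z,st,s=1.5): return ray('wrist',u/s,v/s,z,st).round(4)
E
python3 - <<'E'
from h import *
st=arm.state()
print('handle ends',rr(391,173,.052,st),rr(390,388,.052,st))
for n,a,b in(('+72',(490,162),(672,180)),('0',(483,276),(660,279)),('-72',(475,373),(640,371))): print(n,rr(*a,.026,st),rr(*b,.026,st))
print('front inner top',rr(490,50,.064,st),rr(483,260,.064,st),'outer',rr(463,100,.064,st))
print('chest edge bottom',rr(690,30,.068,st),rr(672,220,.068,st))
c=lambda u,v,z:ray('top',160+u/6,90+v/6,z).round(4)
print('top edge',c(80,458,.082),c(617,484,.082)); 
for u,v in((243,468),(358,472),(472,478)):print(c(u,v,.026))
E
```

```text
handle ends [0.4272 0.288  0.052 ] [0.4261 0.1559 0.052 ]
+72 [0.4882 0.2942 0.026 ] [0.6249 0.2919 0.026 ]
0 [0.4867 0.2215 0.026 ] [0.6248 0.2194 0.026 ]
-72 [0.4862 0.1509 0.026 ] [0.6237 0.1439 0.026 ]
front inner top [0.4787 0.3556 0.064 ] [0.477 0.242 0.064] outer [0.4641 0.3275 0.064 ]
chest edge bottom [0.6066 0.3885 0.068 ] [0.5963 0.2694 0.068 ]
top edge [0.5812 0.377  0.082 ] [0.5748 0.0514 0.082 ]
[0.5851 0.2859 0.026 ]
[0.5846 0.2135 0.026 ]
[0.5829 0.1416 0.026 ]
```

```bash
python3 - <<'E'
from h import *
st=arm.state();print(st['ee_pos'],st['t'],st['dq'].round(4))
import copy
s3=dict(st);s3['ee_pos']=np.array([.4216,.2174,.0632]);s3['eef_rot']=np.array([2.232,2.211,.004])
print(rr(385,205,.052,s3),rr(382,400,.052,s3),rr(540,330,.064,s3))
s1=dict(st);s1['ee_pos']=np.array([.51506,.2156,.12337]);s1['eef_rot']=np.array([-2.229,-2.211,.004])
print(rr(400,185,.052,s1),rr(395,440,.052,s1))
m=arm.camera_model('wrist');print(m)
E
```

```text
[0.42266757 0.21760022 0.17743913] 6.5 [-1.700e-03  5.920e-02 -8.930e-02 -1.156e-01  6.000e-04  1.000e-04]
[0.4216 0.285  0.052 ] [0.4201 0.2194 0.052 ] [0.4678 0.2499 0.064 ]
[0.5212 0.2838 0.052 ] [0.5195 0.1535 0.052 ]
{'fovy': 65.70646984690485, 'cx': 255.05910817341586, 'cy': 195.82526183319175, 'T_tool_cam': array([[ 6.80929939e-04,  9.45882872e-01,  3.24507516e-01,
         8.46957650e-02],
       [ 9.99997637e-01, -1.31396693e-03,  1.73164090e-03,
        -1.13917068e-03],
       [ 2.06432162e-03,  3.24505571e-01, -9.45881532e-01,
        -1.18298665e-01],
       [ 0.00000000e+00,  0.00000000e+00,  0.00000000e+00,
         1.00000000e+00]])}
```

```bash
python3 - <<'E'
from h import *
st,_=snap('wrist','w5',s=1.5);st=arm.state();print(st['ee_pos'],abs(st['dq']).max())
cv2.imwrite('pics/w5z.png',cv2.resize(cv2.imread('pics/raw_w5.png')[0:290,250:500],None,fx=2.6,fy=2.06))
E
```

```text
[0.42161042 0.21719977 0.17490565] 0.0630595001067478
```

View pics/w5.png

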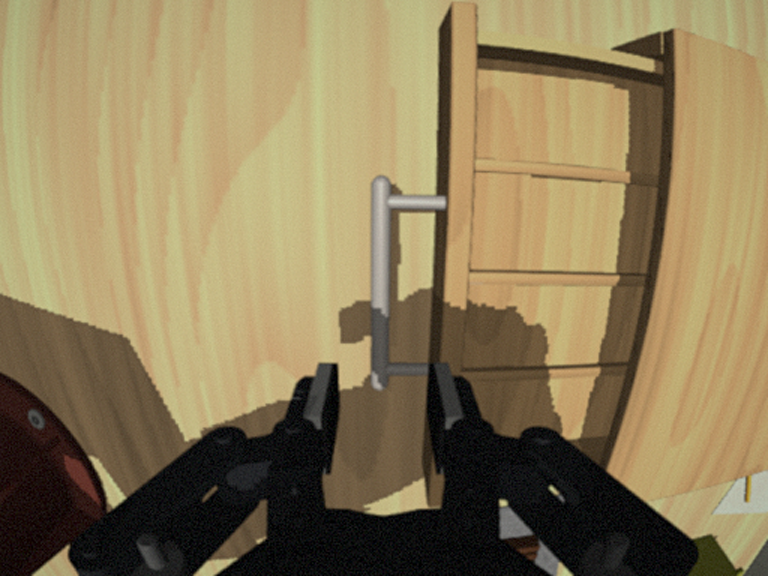

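```bash
python3 - <<'E'
from h import *
st=arm.state();print(st['ee_pos'])
st=dict(st);st['ee_pos']=np.array([.4222,.2175,.1762])
print('handle ends',rr(381,177,.052,st),rr(380,387,.052,st))
for n,a,b in(('+72',(478,164),(655,182)),('0',(470,276),(645,280)),('-72',(463,372),(625,370))): print(n,rr(*a,.026,st),rr(*b,.026,st))
print('front inner top',rr(477,50,.064,st),rr(470,260,.064,st),'outer',rr(445,180,.064,st))
print('chest edge top',rr(672,100,.082,st),rr(655,250,.082,st))
E
```

```text
[0.42161042 0.21719977 0.17490565]
handle ends [0.4209 0.2857 0.052 ] [0.419  0.1572 0.052 ]
+72 [0.4795 0.2925 0.026 ] [0.6075 0.2889 0.026 ]
0 [0.4769 0.2217 0.026 ] [0.6088 0.2189 0.026 ]
-72 [0.4764 0.1525 0.026 ] [0.6066 0.1467 0.026 ]
front inner top [0.4707 0.3545 0.064 ] [0.4686 0.2421 0.064 ] outer [0.454 0.285 0.064]
chest edge top [0.5782 0.3383 0.082 ] [0.5738 0.2538 0.082 ]
```

Request:
{"op": "arm_command", "data": {"steps": [[[0, -50, 50, 0, 0, 0.15], [0, -100, 100, 0, 0, 0.3], [0, -150, 125, 0, 0, 0.45], [5, -200, 125, 0, 0, 0.6], [8, -250, 125, 0, 0, 0.75], [8, -300, 125, 0, 0, 0.9], [8, -350, 125, 0, 0, 1.05], [8, -400, 125, 0, 0, 1.2], [8, -437, 125, 0, 0, 1.35], [8, -437, 125, 0, 0, 1.5], [8, -437, 125, 0, 0, 1.57], [8, -437, 125, 0, 0, 1.57]]], "grip": 0}}

```text
t: 7.75
ee_pos: [0.4276, -0.2239, 0.2956]
eef_rot: [-0.014, -3.139, -0.0]
ft_force: [-0.4, 1.1, -0.2]
width: 0.0002
```

Request:
{"op": "arm_command", "data": {"steps": [[[0, 0, 0, 0, 0, 0], [0, 0, 0, 0, 0, 0], [0, 0, 0, 0, 0, 0]]]}}

```text
t: 8.05
ee_pos: [0.4282, -0.2194, 0.2969]
eef_rot: [-0.019, -3.141, -0.001]
ft_force: [0.6, -0.3, 0.6]
width: 0.0002
```

```bash
python3 - <<'E'
from h import *
st,_=snap('wrist','w6',s=1.5);print(st['ee_pos'],R.from_rotvec(st['eef_rot']).as_matrix()[:,1],abs(st['dq']).max(),st['qpos'].round(2),st['width'])
for l in ('rest1_mid','rest1_pegs','cap1a'): spots(l,'wrist',st)
E
```

```text
[ 0.42824595 -0.21942801  0.29689049] [1.20297511e-02 9.99927455e-01 6.08718374e-04] 0.011154430760625717 [-0.63  0.19 -0.18  1.2   0.   -0.61] 0.000217736740531469
rest1_mid wrist 0.84 [ 0.2814 -0.2047  0.0307] px [264.  51.]
rest1_mid wrist 0.71 [ 0.3283 -0.3782  0.0233] px [137.  94.]
rest1_mid wrist 0.65 [ 0.4869 -0.0814  0.0269] px [350. 202.]
rest1_pegs wrist 0.76 [ 0.282  -0.2017  0.0209] px [267.  52.]
rest1_pegs wrist 0.64 [ 0.327  -0.378   0.0231] px [137.  93.]
rest1_pegs wrist 0.55 [ 0.4913 -0.0808  0.0256] px [350. 205.]
cap1a wrist 0.55 [ 0.3614 -0.4129  0.0518] px [107. 122.]
cap1a wrist 0.52 [ 0.4532 -0.0712  0.0542] px [366. 185.]
```

View pics/w6.png

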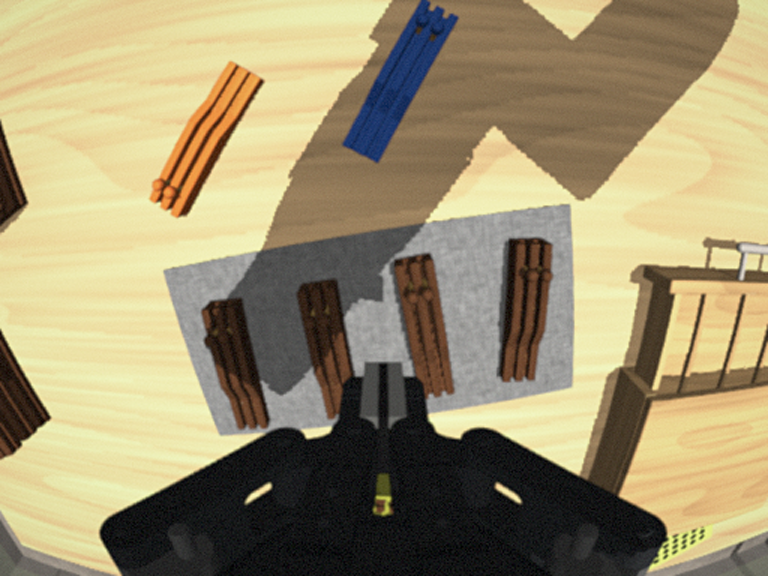

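```bash
python3 - <<'E'
from h import *
im=cv2.imread('pics/raw_w6.png')
cv2.imwrite('pics/w6z.png',cv2.resize(im[150:290,125:385],None,fx=3,fy=3,interpolation=cv2.INTER_CUBIC))
E
```

```text
(no output)
```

View pics/w6z.png

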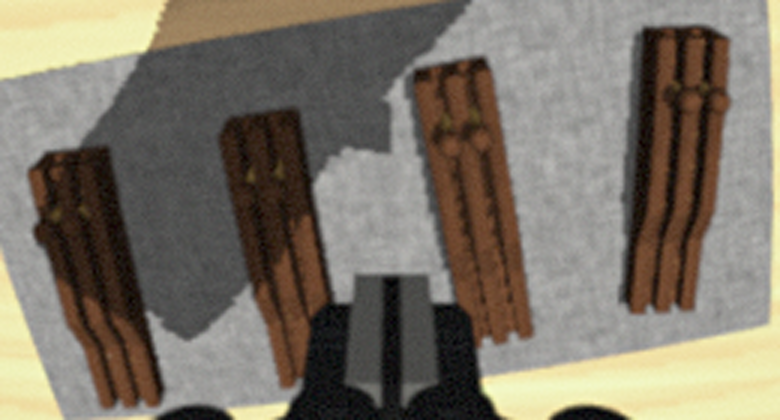

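```bash
python3 - <<'E'
from h import *
st=arm.state()
for n,a,b,mid,yaw in(('A',(672,88),(704,88),(.5006,-.0803),.0117),('B',(445,120),(475,118),(.5182,-.1787),.172),('C',(250,175),(280,172),(.5416,-.2724),.1143),('D',(55,215),(85,212),(.5597,-.3734),.0757)):
    p=[ray('wrist',125+q[0]/3,150+q[1]/3,.034,st) for q in(a,b)]
    print(n,((p[0]+p[1])/2).round(4),np.linalg.norm(p[0]-p[1]).round(4),np.array(mid)-.05*np.array([np.cos(yaw),np.sin(yaw)]))
E
```

```text
A [ 0.4511 -0.0816  0.034 ] 0.0159 [ 0.45060342 -0.08088499]
B [ 0.4654 -0.1877  0.034 ] 0.0136 [ 0.46893778 -0.18725766]
C [ 0.4908 -0.2772  0.034 ] 0.0142 [ 0.49192626 -0.27810256]
D [ 0.5115 -0.3761  0.034 ] 0.0164 [ 0.50984319 -0.37718139]
```

Request:
{"op": "arm_command", "data": {"steps": [[[10, 45, -10, 0, 0, 0], [23, 90, -30, 0, 0, 0], [23, 138, -60, 0, 0, 0], [23, 138, -110, 0, 0, 0], [23, 138, -155, 0, 0, 0], [23, 138, -190, 0, 0, 0], [23, 138, -202, 0, 0, 0], [23, 138, -202, 0, 0, 0], [23, 138, -202, 0, 0, 0]]]}}

```text
t: 9.15
ee_pos: [0.4518, -0.0823, 0.0958]
eef_rot: [0.017, 3.141, -0.0]
ft_force: [0.2, 0.6, 0.3]
width: 0.0002
```

```bash
python3 - <<'E'
from h import *
st,_=snap('wrist','w7',(150,130,350,310),3.5);print(st['ee_pos'],st['ft_force'].round(1))
snap('side','s7',(230,110,340,210),6)
E
```

```text
[ 0.45179373 -0.08234163  0.09582493] [0.2 0.6 0.3]
```

View pics/w7.png

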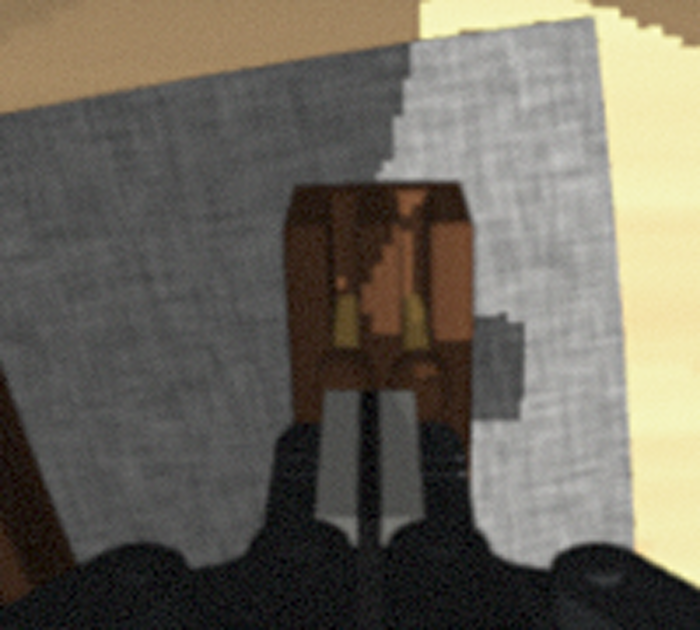

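View pics/s7.png

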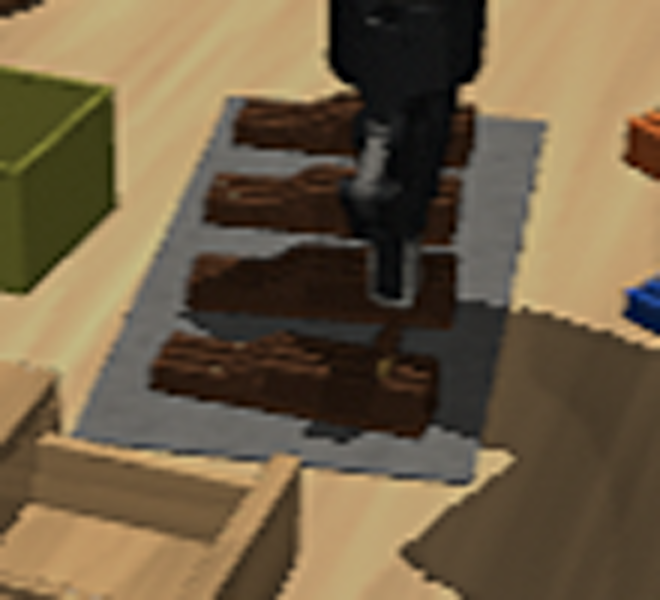

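Request:
{"op": "arm_command", "data": {"steps": [[[0, 2.5, -8, 0, 0, 0], [0, 2.5, -14, 0, 0, 0], [0, 2.5, -17, 0, 0, 0], [0, 2.5, -19, 0, 0, 0], [0, 2.5, -21, 0, 0, 0]]]}}

```text
t: 9.75
ee_pos: [0.4514, -0.0798, 0.0745]
eef_rot: [0.017, 3.141, 0.0]
ft_force: [-2.5, 1.1, 8.5]
width: 0.0
```

Request:
{"op": "arm_command", "data": {"steps": [[[0, 0, -1.5, 0, 0, 0], [0, 0, -3, 0, 0, 0]]]}}

```text
t: 9.95
ee_pos: [0.4516, -0.0798, 0.0725]
eef_rot: [0.017, 3.141, -0.0]
ft_force: [-11.2, 4.2, 47.4]
width: 0.0001
```

Request:
{"op": "arm_command", "data": {"steps": [[[0, 0, 15, 0, 0, 0], [0, -20, 40, 0, 0, 0], [10, -65, 40, 0, 0, 0.1], [16, -108, 40, 0, 0, 0.17], [16, -108, 25, 0, 0, 0.17], [16, -108, 25, 0, 0, 0.17]]]}}

```text
t: 10.55
ee_pos: [0.4663, -0.1884, 0.0948]
eef_rot: [0.246, -3.13, -0.002]
ft_force: [-1.4, 1.2, 0.7]
width: 0.0
```

```bash
python3 - <<'E'
from h import *
st,_=snap('wrist','w8',(130,130,370,310),3.2);print(st['ee_pos'],st['ft_force'].round(1),abs(st['dq']).max())
E
```

```text
[ 0.46632946 -0.18835455  0.09481334] [-1.4  1.2  0.7] 0.04215177333125912
```

View pics/w8.png

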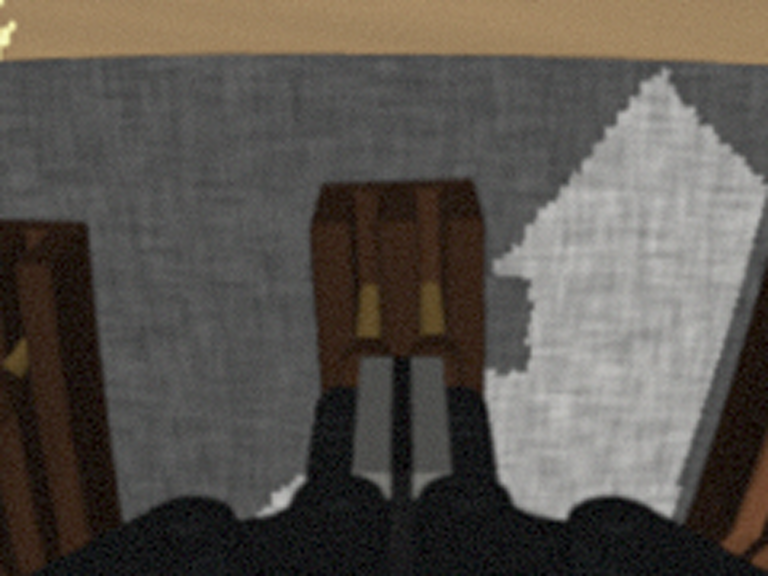

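Request:
{"op": "arm_command", "data": {"steps": [[[2, 0, -9, 0, 0, 0], [2, 0, -14, 0, 0, 0], [2, 0, -17, 0, 0, 0], [2, 0, -20, 0, 0, 0], [2, 0, -22, 0, 0, 0], [2, 0, -22, 0, 0, 0]]]}}

```text
t: 11.2
ee_pos: [0.4693, -0.1872, 0.0744]
eef_rot: [0.251, -3.131, -0.001]
ft_force: [-0.5, 0.8, 3.5]
width: 0.0002
```

Request:
{"op": "arm_command", "data": {"steps": [[[0, 0, -1, 0, 0, 0], [0, 0, -2, 0, 0, 0], [0, 0, -2.5, 0, 0, 0]]]}}

```text
t: 11.5
ee_pos: [0.4694, -0.1872, 0.0728]
eef_rot: [-0.251, 3.131, 0.001]
ft_force: [-6.6, 5.0, 24.2]
width: 0.0003
```

Request:
{"op": "arm_command", "data": {"steps": [[[0, 0, 15, 0, 0, 0], [0, -10, 40, 0, 0, 0], [10, -50, 40, 0, 0, -0.05], [22, -90, 40, 0, 0, -0.06], [22, -90, 24, 0, 0, -0.06], [22, -90, 24, 0, 0, -0.06]]]}}

```text
t: 12.1
ee_pos: [0.4906, -0.2777, 0.0942]
eef_rot: [0.154, -3.136, -0.003]
ft_force: [-0.9, 0.7, -0.3]
width: 0.0003
```

```bash
python3 - <<'E'
from h import *
st,_=snap('wrist','w9',(130,130,370,310),3.2);print(st['ee_pos'],st['ft_force'].round(1),abs(st['dq']).max())
E
```

```text
[ 0.49056314 -0.27773434  0.09418139] [-0.9  0.7 -0.3] 0.0415044327048628
```

View pics/w9.png

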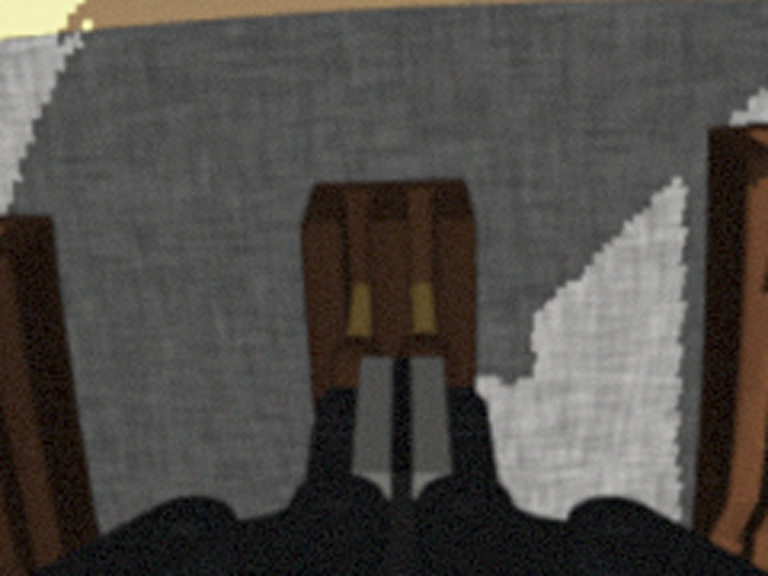

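Request:
{"op": "arm_command", "data": {"steps": [[[2, -2, -9, 0, 0, 0], [2, -2, -14, 0, 0, 0], [2, -2, -17, 0, 0, 0], [2, -2, -20, 0, 0, 0], [2, -2, -22, 0, 0, 0], [2, -2, -23.5, 0, 0, 0]]]}}

```text
t: 12.75
ee_pos: [0.4934, -0.2793, 0.0729]
eef_rot: [-0.157, 3.138, 0.0]
ft_force: [-4.1, 4.0, 19.5]
width: -0.0003
```

Request:
{"op": "arm_command", "data": {"steps": [[[0, 0, -0.5, 0, 0, 0], [0, 0, -1, 0, 0, 0]]]}}

```text
t: 12.95
ee_pos: [0.4934, -0.2794, 0.0728]
eef_rot: [-0.157, 3.137, -0.0]
ft_force: [-6.7, 5.5, 24.2]
width: -0.0001
```

Request:
{"op": "arm_command", "data": {"steps": [[[0, 0, 15, 0, 0, 0], [0, -10, 40, 0, 0, 0], [10, -55, 40, 0, 0, -0.02], [18, -97, 40, 0, 0, -0.03], [18, -97, 24, 0, 0, -0.03], [18, -97, 24, 0, 0, -0.03]]]}}

```text
t: 13.55
ee_pos: [0.5104, -0.3767, 0.0934]
eef_rot: [0.107, -3.138, -0.003]
ft_force: [-0.8, 0.6, -0.2]
width: 0.0005
```

```bash
python3 - <<'E'
from h import *
st,_=snap('wrist','w10',(130,130,370,310),3.2);print(st['ee_pos'],st['ft_force'].round(1),abs(st['dq']).max())
E
```

```text
[ 0.51040112 -0.37670376  0.09342166] [-0.8  0.6 -0.2] 0.03521273096110104
```

View pics/w10.png

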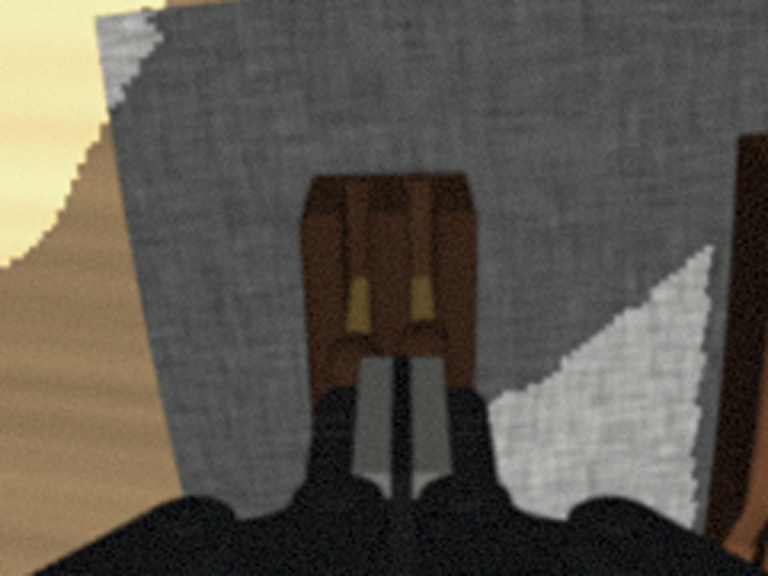

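Request:
{"op": "arm_command", "data": {"steps": [[[1, -2.3, -8, 0, 0, 0], [1, -2.3, -13, 0, 0, 0], [1, -2.3, -16, 0, 0, 0], [1, -2.3, -19, 0, 0, 0], [1, -2.3, -21, 0, 0, 0], [1, -2.3, -22.5, 0, 0, 0]]]}}

```text
t: 14.2
ee_pos: [0.5126, -0.3788, 0.0733]
eef_rot: [-0.109, 3.139, 0.0]
ft_force: [-0.9, 3.1, 8.7]
width: 0.0001
```

Request:
{"op": "arm_command", "data": {"steps": [[[0, 0, -0.7, 0, 0, 0], [0, 0, -1, 0, 0, 0]]]}}

```text
t: 14.4
ee_pos: [0.5126, -0.3788, 0.0729]
eef_rot: [-0.109, 3.139, 0.0]
ft_force: [-3.8, 5.5, 14.2]
width: 0.0001
```

Request:
{"op": "arm_command", "data": {"steps": [[[0, 0, -1, 0, 0, 0], [0, 0, -1, 0, 0, 0]]]}}

```text
t: 14.6
ee_pos: [0.5126, -0.3788, 0.0729]
eef_rot: [-0.109, 3.139, -0.0]
ft_force: [-5.6, 6.3, 22.4]
width: -0.0
```

Request:
{"op": "arm_command", "data": {"steps": [[[0, 0, 15, 0, 0, 0], [-5, 0, 60, 0, 0, 0], [-25, 40, 100, 0, 0, 0], [-45, 80, 130, 0, 0, 0], [-65, 120, 150, 0, 0, 0], [-80, 140, 150, 0, 0, 0], [-80, 140, 150, 0, 0, 0], [-80, 140, 150, 0, 0, 0]]], "grip": 70}}

```text
t: 15.4
ee_pos: [0.4327, -0.239, 0.2213]
eef_rot: [-0.11, 3.139, -0.002]
ft_force: [0.6, 1.3, -0.4]
width: 0.0599
```

```bash
python3 - <<'E'
from h import *
st,im=snap('wrist','w11',s=1.5);print(st['ee_pos'],st['ft_force'].round(1),abs(st['dq']).max(),st['width'])
im=im[:,:,::-1]
cv2.imwrite('pics/w11z.png',cv2.resize(im[100:290,85:365],None,fx=2.8,fy=2.8,interpolation=cv2.INTER_CUBIC))
E
```

```text
[ 0.43265026 -0.23902953  0.22130626] [ 0.6  1.3 -0.4] 0.03718450317632844 0.059918593833120364
```

View pics/w11z.png

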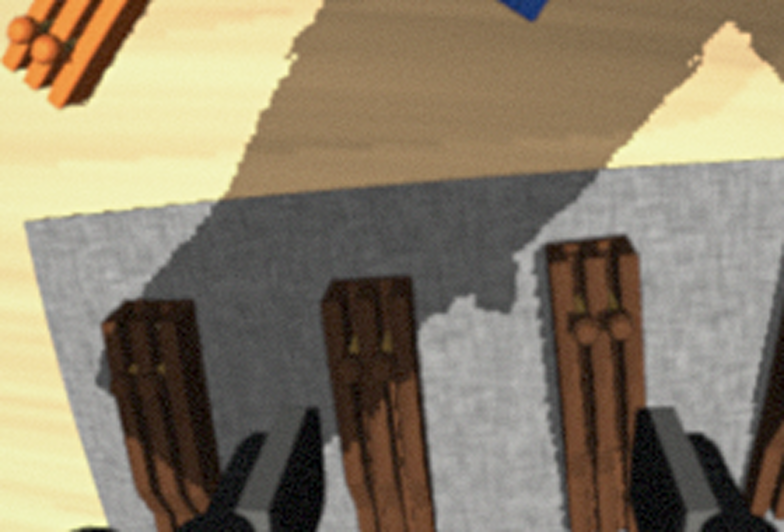

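Request:
{"op": "arm_command", "data": {"steps": [[[15, 45, 0, 0, 0, -0.03], [30, 90, 0, 0, 0, -0.058], [45, 135, -30, 0, 0, -0.058], [53, 159, -70, 0, 0, -0.058], [53, 159, -105, 0, 0, -0.058], [53, 159, -115, 0, 0, -0.058], [53, 159, -115, 0, 0, -0.058], [53, 159, -115, 0, 0, -0.058]]]}}

```text
t: 16.25
ee_pos: [0.4864, -0.0813, 0.1068]
eef_rot: [-0.016, 3.14, -0.001]
ft_force: [1.3, 0.2, 0.1]
width: 0.06
```

```bash
python3 - <<'E'
from h import *
st,_=snap('wrist','w12',(130,90,370,310),3.2);print(st['ee_pos'],st['eef_rot'],st['ft_force'].round(1),abs(st['dq']).max())
E
```

```text
[ 0.48642753 -0.08134546  0.10678363] [-1.55645665e-02  3.14042385e+00 -7.83876122e-04] [1.3 0.2 0.1] 0.022348737341073587
```

View pics/w12.png

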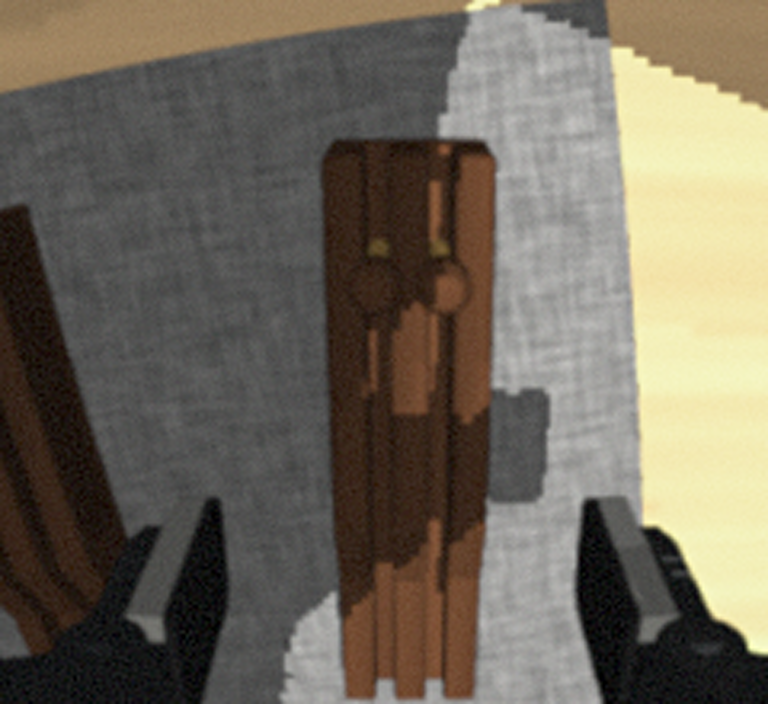

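Request:
{"op": "arm_command", "data": {"steps": [[[0, 1.5, -30, 0, 0, 0], [0, 1.5, -55, 0, 0, 0], [0, 1.5, -68, 0, 0, 0], [0, 1.5, -72, 0, 0, 0], [0, 1.5, -72, 0, 0, 0]]]}}

```text
t: 16.8
ee_pos: [0.4861, -0.0793, 0.0346]
eef_rot: [-0.016, 3.14, -0.001]
ft_force: [0.6, 0.7, -0.1]
width: 0.0598
```

Request:
{"op": "arm_command", "data": {"steps": [[[0, 0, 0, 0, 0, 0], [0, 0, 0, 0, 0, 0], [0, 0, 0, 0, 0, 0], [0, 0, 0, 0, 0, 0], [0, 0, 0, 0, 0, 0]]], "grip": 0}}

```text
t: 17.3
ee_pos: [0.4864, -0.0792, 0.0353]
eef_rot: [-0.017, 3.139, -0.002]
ft_force: [-1.6, -0.0, 7.5]
width: 0.0345
```

Request:
{"op": "arm_command", "data": {"steps": [[[0, 0, 15, 0, 0, 0], [0, 0, 50, 0, 0, 0], [0, 0, 95, 0, 0, 0], [0, 20, 140, 0, 0, -0.028], [0, 60, 165, 0, 0, -0.028], [1, 105, 165, 0, 0, -0.028], [1, 150, 165, 0, 0, -0.028], [1.5, 190, 165, 0, 0, -0.028], [1.5, 198, 165, 0, 0, -0.028], [1.5, 198, 165, 0, 0, -0.028], [1.5, 198, 165, 0, 0, -0.028]]]}}

```text
t: 18.4
ee_pos: [0.4869, 0.1186, 0.199]
eef_rot: [0.026, 3.141, -0.001]
ft_force: [-0.3, 0.3, -2.1]
width: 0.0352
```

```bash
python3 - <<'E'
from h import *
st,_=snap('wrist','w13',s=1.5);print(st['ee_pos'],st['eef_rot'],st['ft_force'].round(1),abs(st['dq']).max(),st['width'],st['qpos'].round(2))
snap('side','s13',(130,60,400,280),2.9)
E
```

```text
[0.48690886 0.11864619 0.19903814] [ 2.63659422e-02  3.14130481e+00 -7.56763669e-04] [-0.3  0.3 -2.1] 0.02120731435532981 0.03518348709790302 [ 0.09  0.29 -0.32  0.97 -0.    0.11]
```

View pics/w13.png

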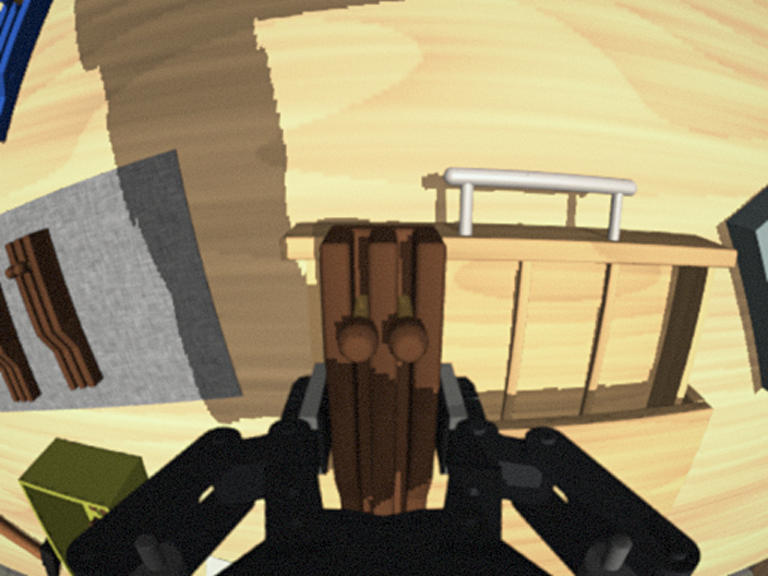

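View pics/s13.png

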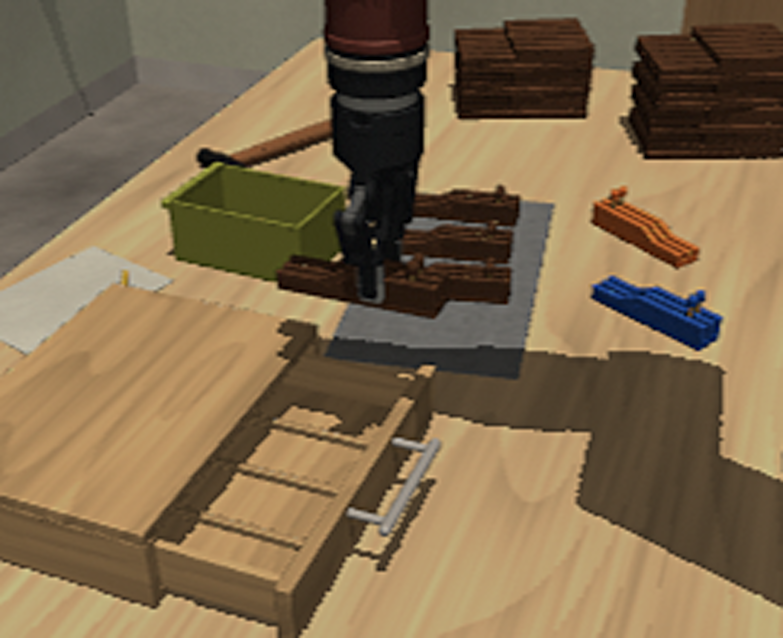

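```bash
python3 - <<'E'
from h import *
st=arm.state();print(st['ee_pos'])
print('b0',rr(523,264,.026,st),rr(508,415,.026,st));print('b72',rr(611,266,.026,st),rr(586,415,.026,st))
print('front top inner R',rr(290,256,.064,st),'L',rr(735,262,.064,st),'handle',rr(448,176,.052,st),rr(633,187,.052,st))
print('front inner top',rr(560,262,.064,st))
print('rest tail corners bottom?',rr(322,245,.199-.0335+.03-.0,st),rr(445,245,.1955,st), 'caps',rr(357,340,.2115,st),rr(408,340,.2115,st))
E
```

```text
[0.48702027 0.11809828 0.19891151]
b0 [0.4813 0.2173 0.026 ] [0.6065 0.2181 0.026 ]
b72 [0.4827 0.2885 0.026 ] [0.6134 0.2899 0.026 ]
front top inner R [0.4639 0.0646 0.064 ] L [0.4682 0.3821 0.064 ] handle [0.4195 0.1591 0.052 ] [0.4213 0.2852 0.052 ]
front inner top [0.4697 0.2292 0.064 ]
rest tail corners bottom? [0.4289 0.1031 0.1955] [0.4295 0.1376 0.1955] caps [0.4508 0.1131 0.2115] [0.451  0.1264 0.2115]
```

Request:
{"op": "arm_command", "data": {"steps": [[[0, 0, 0, 0.002, 0.13, 0], [0, 0, -10, 0.004, 0.26, 0], [1, 0, -30, 0.006, 0.4, 0], [1, 0, -55, 0.006, 0.4, 0], [3, 0, -80, 0.006, 0.4, 0], [5, 0, -98, 0.006, 0.4, 0], [5, 0, -101, 0.006, 0.4, 0], [5, 0, -101, 0.006, 0.4, 0]]]}}

```text
t: 19.3
ee_pos: [0.4919, 0.1185, 0.0978]
eef_rot: [-0.025, -2.741, -0.004]
ft_force: [0.2, -0.6, -2.1]
width: 0.0352
```

```bash
python3 - <<'E'
from h import *
st,_=snap('wrist','w14',s=1.5);print(st['ee_pos'],st['eef_rot'],st['ft_force'].round(1),abs(st['dq']).max(),st['width'],st['qpos'].round(2))
snap('side','s14',(130,60,400,280),2.9)
E
```

```text
[0.49187008 0.11847247 0.09784804] [-0.02485511 -2.74070818 -0.00396739] [ 0.2 -0.6 -2.1] 0.02717753941594425 0.03518237661289415 [ 0.07  0.7  -0.    1.27  0.03  0.08]
```

View pics/w14.png

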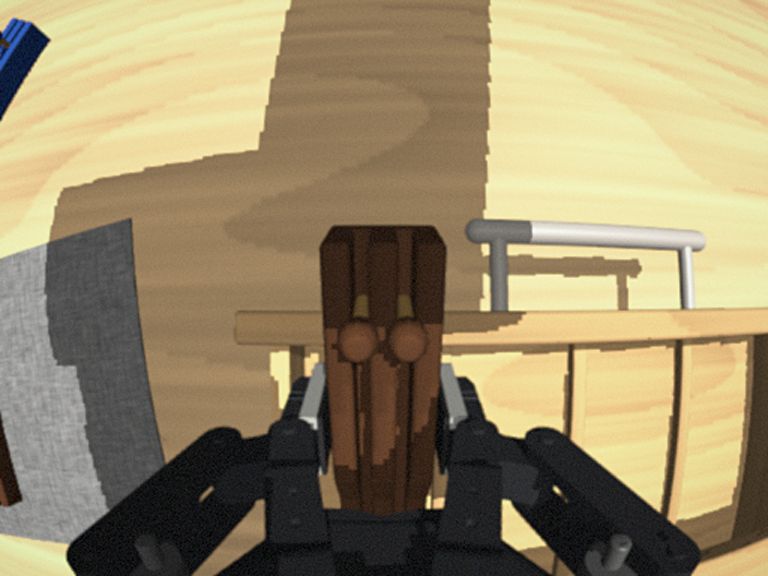

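View pics/s14.png

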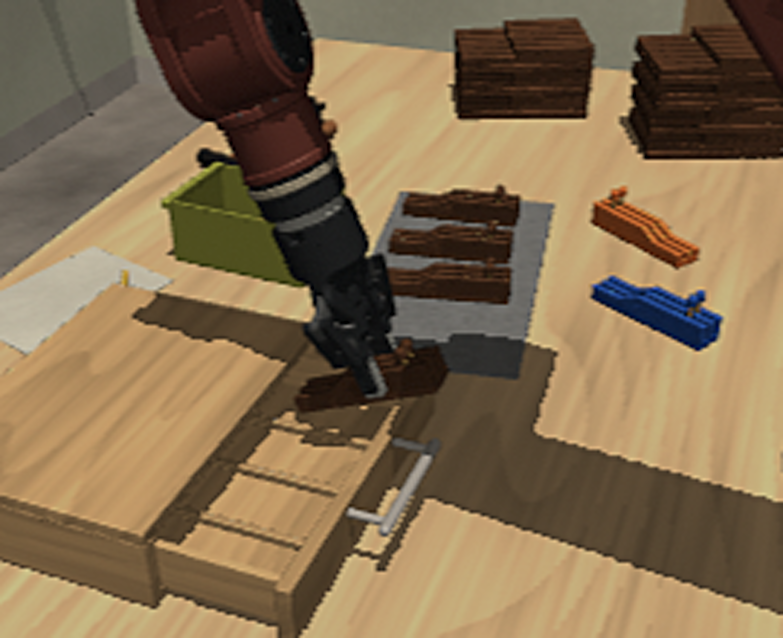

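Request:
{"op": "arm_command", "data": {"steps": [[[9, 0, -4, 0, 0, 0], [18, -0.3, -8, 0, 0, 0], [28, -0.5, -9, 0, 0, 0], [38, -0.6, -11, 0, 0, 0], [44, -0.7, -11, 0, 0, 0], [47, -0.7, -11, 0, 0, 0], [47, -0.7, -11, 0, 0, 0]]]}}

```text
t: 20.1
ee_pos: [0.5393, 0.1186, 0.0867]
eef_rot: [-0.023, -2.742, -0.004]
ft_force: [0.3, -0.0, -1.8]
width: 0.0349
```

```bash
python3 - <<'E'
from h import *
st,_=snap('wrist','w15',s=1.5);print(st['ee_pos'],st['eef_rot'],st['ft_force'].round(1),abs(st['dq']).max(),st['width'],st['qpos'].round(2))
E
```

```text
[0.53931386 0.11859773 0.08671609] [-0.0231123 -2.7416279 -0.0037108] [ 0.3 -0.  -1.8] 0.022594647208555887 0.03491681717720668 [0.07 0.79 0.15 1.33 0.03 0.08]
```

View pics/w15.png

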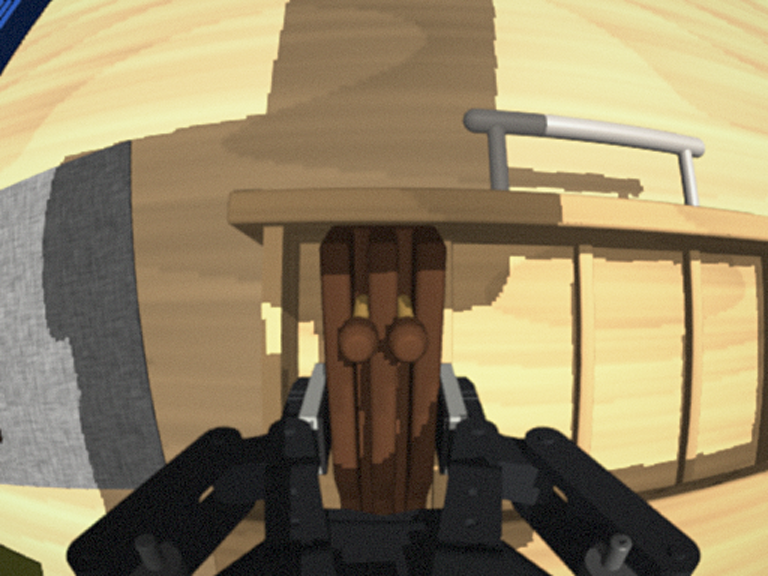

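Request:
{"op": "arm_command", "data": {"steps": [[[0, 0, -8.5, -0.0015, -0.1, 0], [-1.5, 0, -16.5, -0.003, -0.2, 0], [-4, 0, -24.5, -0.0045, -0.3, 0], [-5.5, 0, -29, -0.005, -0.35, 0], [-7, 0, -33, -0.006, -0.4, 0], [-7, 0, -33, -0.006, -0.4, 0], [-7, 0, -33, -0.006, -0.4, 0]]]}}

```text
t: 20.85
ee_pos: [0.5317, 0.1187, 0.0543]
eef_rot: [-0.026, -3.141, -0.0]
ft_force: [0.6, 0.0, -1.3]
width: 0.0348
```

```bash
python3 - <<'E'
from h import *
st,_=snap('wrist','w16',s=1.5);print(st['ee_pos'],st['eef_rot'],st['ft_force'].round(1),abs(st['dq']).max(),st['width'],st['qpos'].round(2))
E
```

```text
[0.5316975  0.11869552 0.05429759] [-2.60609207e-02 -3.14051317e+00 -7.39430183e-05] [ 0.6  0.  -1.3] 0.03332539659715569 0.034829174023841204 [ 0.09  0.52 -0.38  0.67  0.    0.1 ]
```

View pics/w16.png

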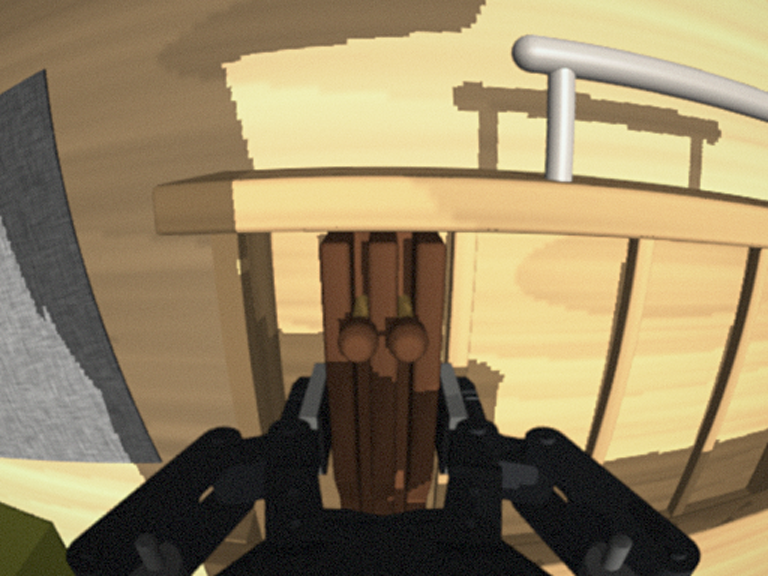

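```bash
python3 - <<'E'
from h import *
st=arm.state();print(st['ee_pos'])
for q in ((449,245),(472,245),(449,300),(468,330)): print('bat',rr(*q,.026,st))
print('rest edges',rr(444,245,.05,st),rr(322,245,.05,st))
print('wall inner top',rr(237,250,.056,st),'at floor',rr(270,250,.018,st), 'front inner',rr(380,234,.064,st), 'next bat',rr(632,245,.026,st),rr(650,245,.026,st))
E
```

```text
[0.53240168 0.11864192 0.05427505]
bat [0.4804 0.143  0.026 ]
bat [0.4805 0.151  0.026 ]
bat [0.5002 0.1435 0.026 ]
bat [0.5119 0.151  0.026 ]
rest edges [0.475  0.1379 0.05  ] [0.4745 0.1034 0.05  ]
wall inner top [0.4738 0.0802 0.056 ] at floor [0.4828 0.0796 0.018 ] front inner [0.4689 0.12   0.064 ] next bat [0.4797 0.214  0.026 ] [0.4795 0.2226 0.026 ]
```

Request:
{"op": "arm_command", "data": {"steps": [[[0, 0, -1.5, 0, 0, 0], [0, 0, -2.5, 0, 0, 0], [0, 0, -2.5, 0, 0, 0]]]}}

```text
t: 21.2
ee_pos: [0.5326, 0.1186, 0.0513]
eef_rot: [0.027, 3.141, 0.0]
ft_force: [1.7, -0.5, -0.5]
width: 0.0349
```

Slightly unloading (-1.3 → -0.5 N); release gently.

Request:
{"op": "arm_command", "data": {"steps": [[[0, 0, 0, 0, 0, 0], [0, 0, 0, 0, 0, 0], [0, 0, 0, 0, 0, 0]]], "grip": 55}}

```text
t: 21.5
ee_pos: [0.532, 0.1186, 0.0513]
eef_rot: [-0.026, -3.141, -0.0]
ft_force: [-0.3, 0.9, 0.3]
width: 0.0469
```

Request:
{"op": "arm_command", "data": {"steps": [[[0, 0, 10, 0, 0, 0], [0, 0, 25, 0, 0, 0], [0, 0, 70, 0, 0, 0], [-10, 0, 120, 0, 0, 0], [-30, 0, 150, 0, 0, 0], [-30, 0, 150, 0, 0, 0], [-30, 0, 150, 0, 0, 0]]]}}

```text
t: 22.2
ee_pos: [0.5023, 0.1187, 0.2024]
eef_rot: [0.026, 3.139, 0.0]
ft_force: [-0.1, 0.4, -1.1]
width: 0.0469
```

```bash
python3 - <<'E'
from h import *
st,_=snap('wrist','w17',s=1.5);print(st['ee_pos'],st['eef_rot'],st['ft_force'].round(1),abs(st['dq']).max(),st['width'],st['qpos'].round(2))
E
```

```text
[0.50226411 0.11871732 0.20238724] [2.61336603e-02 3.13924291e+00 3.59257367e-04] [-0.1  0.4 -1.1] 0.04152720675004077 0.04692070288910402 [ 0.09  0.31 -0.27  0.98  0.    0.11]
```

View pics/w17.png

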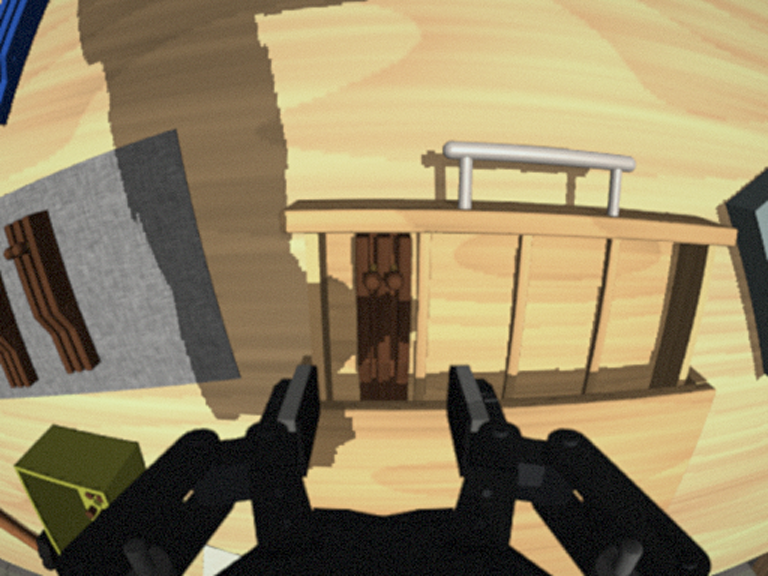

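Request:
{"op": "arm_command", "data": {"steps": [[[0, -50, 0, 0, 0, 0.1], [0, -100, 0, 0, 0, 0.189], [0, -150, 0, 0, 0, 0.189], [0, -200, 0, 0, 0, 0.189], [0, -250, -10, 0, 0, 0.189], [2, -290, -30, 0, 0, 0.189], [2, -300, -75, 0, 0, 0.189], [2, -300, -95, 0, 0, 0.189], [2, -300, -95, 0, 0, 0.189], [2, -300, -95, 0, 0, 0.189]]], "grip": 70}}

```text
t: 23.25
ee_pos: [0.5036, -0.1811, 0.1057]
eef_rot: [0.27, -3.128, -0.002]
ft_force: [0.8, 0.4, 0.1]
width: 0.0597
```

```bash
python3 - <<'E'
from h import *
st,_=snap('wrist','w18',(130,90,370,310),3.2);print(st['ee_pos'],st['eef_rot'],st['ft_force'].round(1),abs(st['dq']).max())
E
```

```text
[ 0.50360308 -0.18112354  0.10572368] [ 2.70059397e-01 -3.12827917e+00 -1.79137613e-03] [0.8 0.4 0.1] 0.03213032920617735
```

View pics/w18.png

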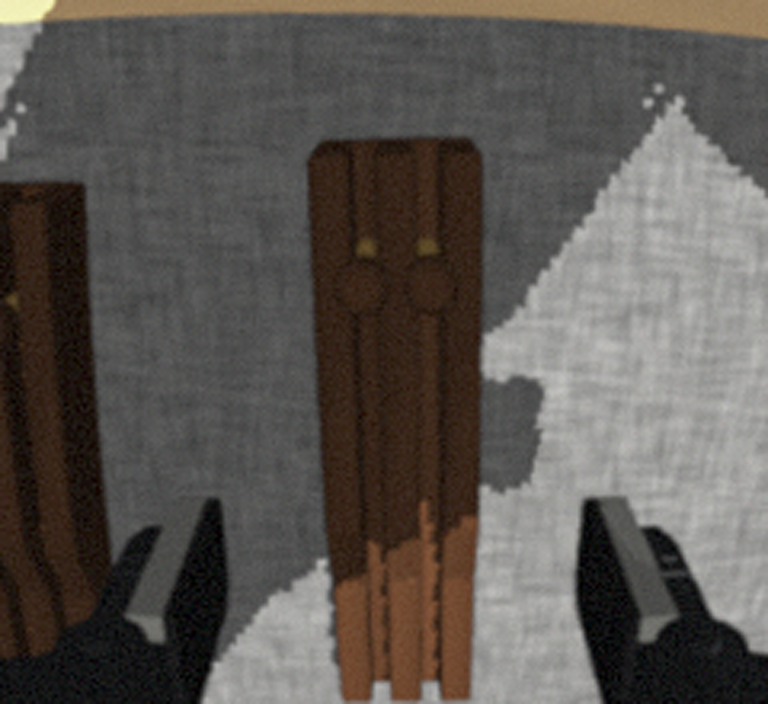

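Request:
{"op": "arm_command", "data": {"steps": [[[0, 0, -30, 0, 0, 0], [0, 0, -55, 0, 0, 0], [0, 0, -67, 0, 0, 0], [0, 0, -71, 0, 0, 0], [0, 0, -71, 0, 0, 0]]]}}

```text
t: 23.8
ee_pos: [0.5044, -0.1814, 0.0359]
eef_rot: [-0.271, 3.129, -0.001]
ft_force: [0.3, 0.2, -0.3]
width: 0.0594
```

Request:
{"op": "arm_command", "data": {"steps": [[[0, 0, 0, 0, 0, 0], [0, 0, 0, 0, 0, 0], [0, 0, 0, 0, 0, 0], [0, 0, 0, 0, 0, 0], [0, 0, 0, 0, 0, 0]]], "grip": 0}}

```text
t: 24.3
ee_pos: [0.5049, -0.1818, 0.0368]
eef_rot: [-0.27, 3.128, -0.002]
ft_force: [-0.1, 1.0, 7.3]
width: 0.0346
```

Request:
{"op": "arm_command", "data": {"steps": [[[0, 0, 15, 0, 0, 0], [0, 0, 55, 0, 0, 0], [0, 0, 100, 0, 0, 0], [0, 35, 130, 0, 0, -0.05], [-5, 80, 150, 0, 0, -0.1], [-10, 125, 163, 0, 0, -0.15], [-16, 170, 163, 0, 0, -0.189], [-16, 215, 163, 0, 0, -0.189], [-16, 260, 163, 0, 0, -0.189], [-16, 305, 163, 0, 0, -0.189], [-16, 345, 163, 0, 0, -0.189], [-16, 364, 163, 0, 0, -0.189]]]}}

```text
t: 25.5
ee_pos: [0.4876, 0.1857, 0.1991]
eef_rot: [0.022, 3.14, 0.002]
ft_force: [-0.0, 0.7, -1.7]
width: 0.0346
```

Request:
{"op": "arm_command", "data": {"steps": [[[0, 0, 0, 0, 0, 0], [0, 0, 0, 0, 0, 0]]]}}

```text
t: 25.7
ee_pos: [0.4878, 0.1827, 0.1987]
eef_rot: [0.025, 3.141, -0.0]
ft_force: [0.4, -0.3, -1.4]
width: 0.0346
```

```bash
python3 - <<'E'
from h import *
st,_=snap('wrist','w19',s=1.5);print(st['ee_pos'],st['eef_rot'],st['ft_force'].round(1),abs(st['dq']).max(),st['width'],st['qpos'].round(2))
snap('side','s19',(130,60,400,280),2.9)
E
```

```text
[0.48783715 0.1826695  0.19868622] [ 2.47527719e-02  3.14105549e+00 -4.03231025e-04] [ 0.4 -0.3 -1.4] 0.026448116337620925 0.03461712216650562 [ 0.22  0.32 -0.27  0.98 -0.    0.23]
```

View pics/w19.png

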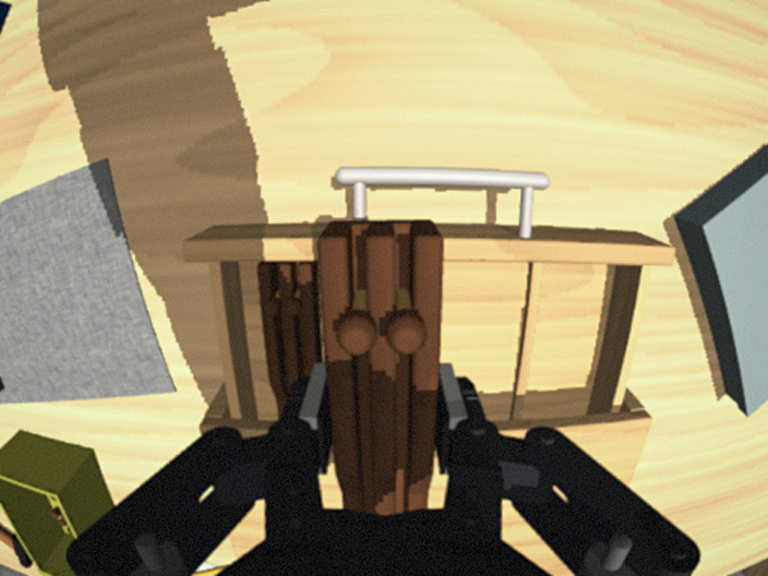

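View pics/s19.png

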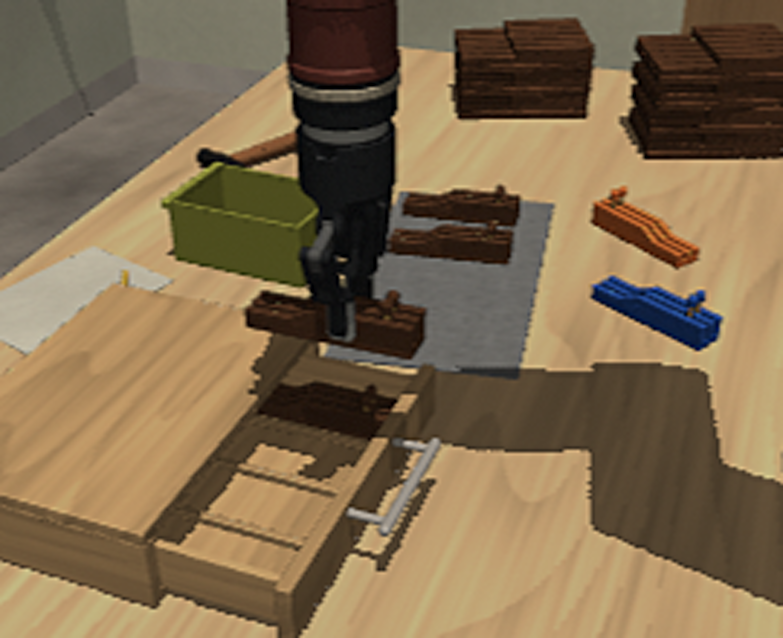

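Request:
{"op": "arm_command", "data": {"steps": [[[0, 0, 0, 0.002, 0.13, 0], [0, 0, -10, 0.004, 0.26, 0], [1, 0, -30, 0.006, 0.4, 0], [1, 0, -55, 0.006, 0.4, 0], [3, 0, -78, 0.006, 0.4, 0], [6, 0, -96, 0.006, 0.4, 0], [6, 0, -99, 0.006, 0.4, 0], [6, 0, -99, 0.006, 0.4, 0]]]}}

```text
t: 26.6
ee_pos: [0.4939, 0.1818, 0.0994]
eef_rot: [-0.025, -2.741, -0.004]
ft_force: [0.4, -0.5, -1.0]
width: 0.0346
```

```bash
python3 - <<'E'
from h import *
st,_=snap('wrist','w20',s=1.5);print(st['ee_pos'],st['eef_rot'],st['ft_force'].round(1),abs(st['dq']).max(),st['width'],st['qpos'].round(2))
E
```

```text
[0.49389729 0.1818024  0.09943687] [-0.02478565 -2.74079957 -0.0038514 ] [ 0.4 -0.5 -1. ] 0.025159292198778216 0.03461436752854268 [0.17 0.73 0.06 1.29 0.07 0.18]
```

View pics/w20.png

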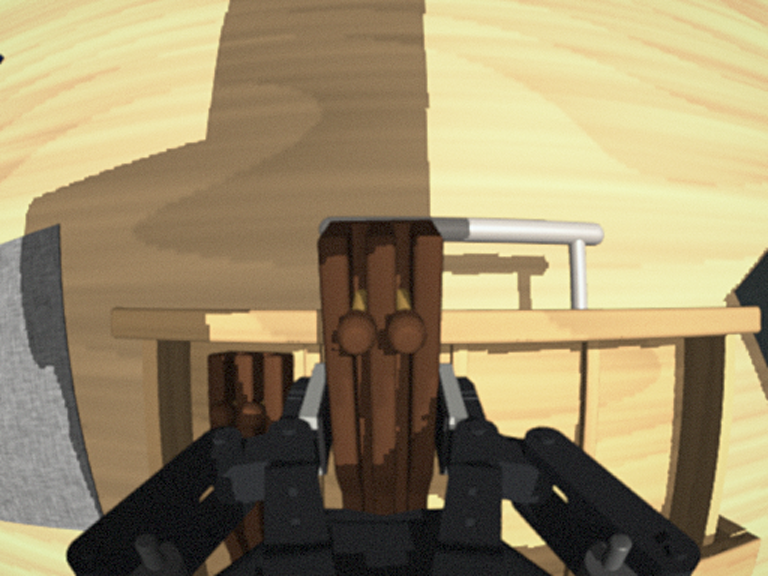

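Request:
{"op": "arm_command", "data": {"steps": [[[9, 0, -4, 0, 0, 0], [18, -0.3, -8, 0, 0, 0], [28, -0.5, -9, 0, 0, 0], [38, -0.6, -11, 0, 0, 0], [45, -0.7, -11, 0, 0, 0], [48, -0.7, -11, 0, 0, 0], [48, -0.7, -11, 0, 0, 0]]]}}

```text
t: 27.35
ee_pos: [0.5424, 0.1819, 0.0883]
eef_rot: [-0.023, -2.742, -0.004]
ft_force: [-0.4, 0.4, -2.1]
width: 0.0345
```

```bash
python3 - <<'E'
from h import *
st,_=snap('wrist','w21',s=1.5);print(st['ee_pos'],st['eef_rot'],st['ft_force'].round(1),abs(st['dq']).max(),st['width'],st['qpos'].round(2))
E
```

```text
[0.54239408 0.18187962 0.08825853] [-0.02318573 -2.74177054 -0.00375508] [-0.4  0.4 -2.1] 0.02348248398809612 0.0344691369426102 [0.16 0.82 0.22 1.36 0.07 0.16]
```

View pics/w21.png

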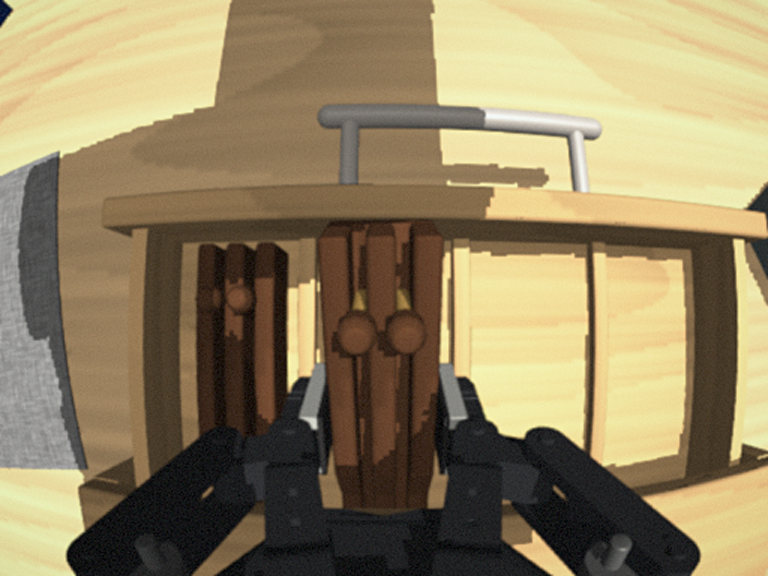

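Rest B is between the battens at x≈307 and x≈460, tail just inside the front; lower it.

Request:
{"op": "arm_command", "data": {"steps": [[[0, 0, -8.5, -0.0015, -0.1, 0], [-1.5, 0, -16.5, -0.003, -0.2, 0], [-4, 0, -24.5, -0.0045, -0.3, 0], [-5.5, 0, -29, -0.005, -0.35, 0], [-7, 0, -33, -0.006, -0.4, 0], [-7, 0, -35, -0.006, -0.4, 0], [-7, 0, -35, -0.006, -0.4, 0]]]}}

```text
t: 28.1
ee_pos: [0.5346, 0.182, 0.0535]
eef_rot: [-0.026, -3.14, -0.0]
ft_force: [0.1, -0.4, -1.0]
width: 0.0349
```

```bash
python3 - <<'E'
from h import *
st,_=snap('wrist','w22',s=1.5);print(st['ee_pos'],st['eef_rot'],st['ft_force'].round(1),abs(st['dq']).max(),st['width'],st['qpos'].round(2))
E
```

```text
[0.53455159 0.18197908 0.05353687] [-2.59322241e-02 -3.14022181e+00 -3.17802422e-05] [ 0.1 -0.4 -1. ] 0.03555797984297395 0.034911904313025585 [ 0.2   0.56 -0.33  0.69  0.    0.22]
```

View pics/w22.png

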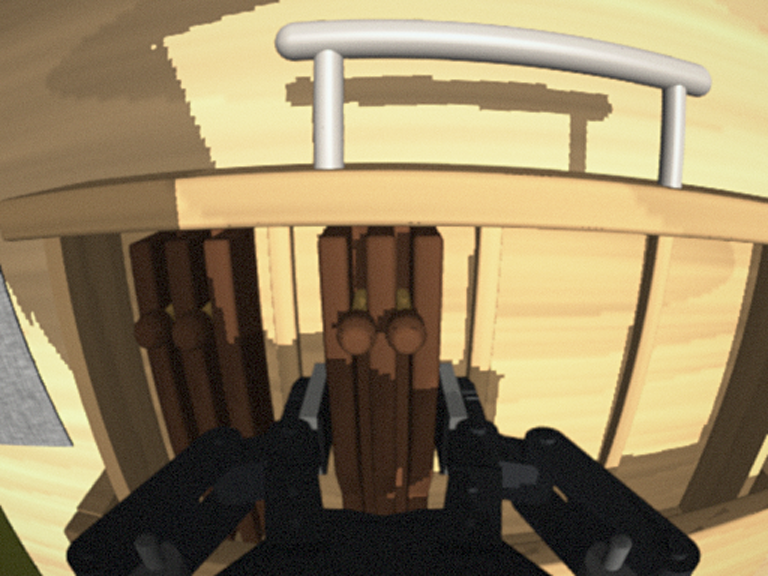

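Request:
{"op": "arm_command", "data": {"steps": [[[0, 0, -1, 0, 0, 0], [0, 0, -1, 0, 0, 0]]]}}

```text
t: 28.35
ee_pos: [0.536, 0.182, 0.0528]
eef_rot: [0.027, 3.141, 0.0]
ft_force: [-0.8, 0.1, 4.7]
width: 0.0345
```

Request:
{"op": "arm_command", "data": {"steps": [[[0, 0, 0, 0, 0, 0], [0, 0, 0, 0, 0, 0], [0, 0, 0, 0, 0, 0]]], "grip": 55}}

```text
t: 28.65
ee_pos: [0.5351, 0.1819, 0.0521]
eef_rot: [-0.027, -3.141, 0.0]
ft_force: [-0.7, 0.4, 0.0]
width: 0.0474
```

Request:
{"op": "arm_command", "data": {"steps": [[[0, 0, 10, 0, 0, 0], [0, 0, 25, 0, 0, 0], [0, 0, 70, 0, 0, 0], [-10, -10, 115, 0, 0, 0], [-10, -50, 145, 0, 0, 0.05], [-10, -95, 145, 0, 0, 0.12], [-5, -140, 145, 0, 0, 0.132], [0, -185, 145, 0, 0, 0.132], [0, -230, 145, 0, 0, 0.132], [0, -275, 145, 0, 0, 0.132], [-6, -320, 145, 0, 0, 0.132], [-6, -365, 145, 0, 0, 0.132]]]}}

```text
t: 29.85
ee_pos: [0.5282, -0.1848, 0.1982]
eef_rot: [-0.181, 3.136, -0.0]
ft_force: [0.7, 1.4, -0.9]
width: 0.0472
```

Request:
{"op": "arm_command", "data": {"steps": [[[0, -45, 0, 0, 0, 0], [0, -85, -20, 0, 0, 0], [0, -91, -60, 0, 0, 0], [0, -91, -92, 0, 0, 0], [0, -91, -92, 0, 0, 0], [0, -91, -92, 0, 0, 0]]], "grip": 70}}

```text
t: 30.45
ee_pos: [0.529, -0.2739, 0.1062]
eef_rot: [0.181, -3.136, -0.0]
ft_force: [0.4, 0.5, -0.1]
width: 0.0598
```

```bash
python3 - <<'E'
from h import *
st,_=snap('wrist','w23',(130,90,370,310),3.2);print(st['ee_pos'],st['eef_rot'],st['ft_force'].round(1),abs(st['dq']).max())
E
```

```text
[ 0.52896004 -0.27394317  0.10621697] [ 1.81119834e-01 -3.13606241e+00 -3.92113633e-04] [ 0.4  0.5 -0.1] 0.029526093464298412
```

View pics/w23.png

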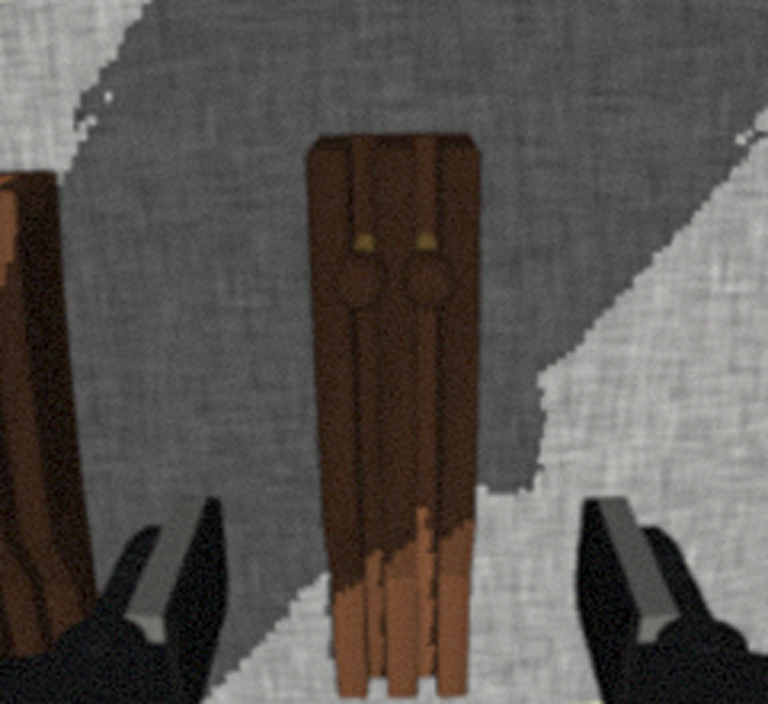

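Request:
{"op": "arm_command", "data": {"steps": [[[-1.5, 0, -30, 0, 0, 0], [-1.5, 0, -55, 0, 0, 0], [-1.5, 0, -68, 0, 0, 0], [-1.5, 0, -71.5, 0, 0, 0], [-1.5, 0, -71.5, 0, 0, 0]]]}}

```text
t: 31.0
ee_pos: [0.5281, -0.2743, 0.0348]
eef_rot: [-0.181, 3.135, -0.001]
ft_force: [0.6, -0.1, 1.4]
width: 0.0597
```

Request:
{"op": "arm_command", "data": {"steps": [[[0, 0, 0, 0, 0, 0], [0, 0, 0, 0, 0, 0], [0, 0, 0, 0, 0, 0], [0, 0, 0, 0, 0, 0], [0, 0, 0, 0, 0, 0]]], "grip": 0}}

```text
t: 31.5
ee_pos: [0.5284, -0.2747, 0.0354]
eef_rot: [-0.181, 3.134, -0.002]
ft_force: [0.0, 0.0, 6.4]
width: 0.0347
```

Request:
{"op": "arm_command", "data": {"steps": [[[0, 0, 15, 0, 0, 0], [0, 0, 55, 0, 0, 0], [0, 0, 100, 0, 0, 0], [-5, 35, 130, 0, 0, -0.05], [-10, 80, 155, 0, 0, -0.1], [-15, 125, 164, 0, 0, -0.132], [-20, 170, 164, 0, 0, -0.132], [-24, 215, 164, 0, 0, -0.132], [-28, 260, 164, 0, 0, -0.132], [-32, 305, 164, 0, 0, -0.132], [-36, 350, 164, 0, 0, -0.132], [-38, 395, 164, 0, 0, -0.132]]]}}

```text
t: 32.7
ee_pos: [0.4889, 0.1227, 0.1986]
eef_rot: [0.027, 3.14, 0.0]
ft_force: [1.0, -0.5, -1.9]
width: 0.035
```

Request:
{"op": "arm_command", "data": {"steps": [[[0, 45, 0, 0, 0, 0], [0, 90, 0, 0, 0, 0], [0, 125, 0, 0, 0, 0], [0, 134, 0, 0, 0, 0], [0, 134, 0, 0, 0, 0], [0, 134, 0, 0, 0, 0]]]}}

```text
t: 33.3
ee_pos: [0.4894, 0.254, 0.198]
eef_rot: [-0.027, -3.141, 0.001]
ft_force: [-0.7, -0.2, -2.2]
width: 0.0349
```

```bash
python3 - <<'E'
from h import *
st,_=snap('wrist','w24',s=1.5);print(st['ee_pos'],st['eef_rot'],st['ft_force'].round(1),abs(st['dq']).max(),st['width'],st['qpos'].round(2))
snap('side','s24',(130,60,400,280),2.9)
E
```

```text
[0.48937973 0.25399882 0.19796458] [-2.68999409e-02 -3.14143372e+00  9.25440330e-04] [-0.7 -0.2 -2.2] 0.01798371225951179 0.03487759907674856 [ 0.35  0.38 -0.18  1.01 -0.    0.36]
```

View pics/w24.png

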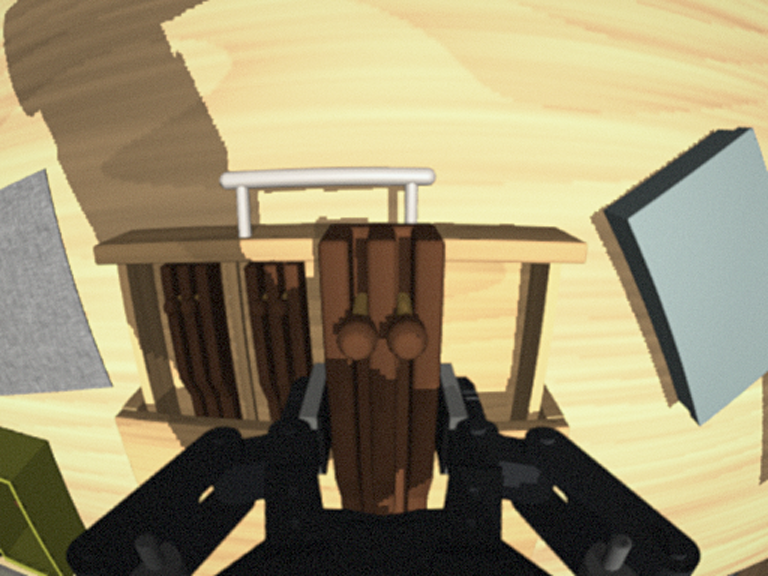

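View pics/s24.png

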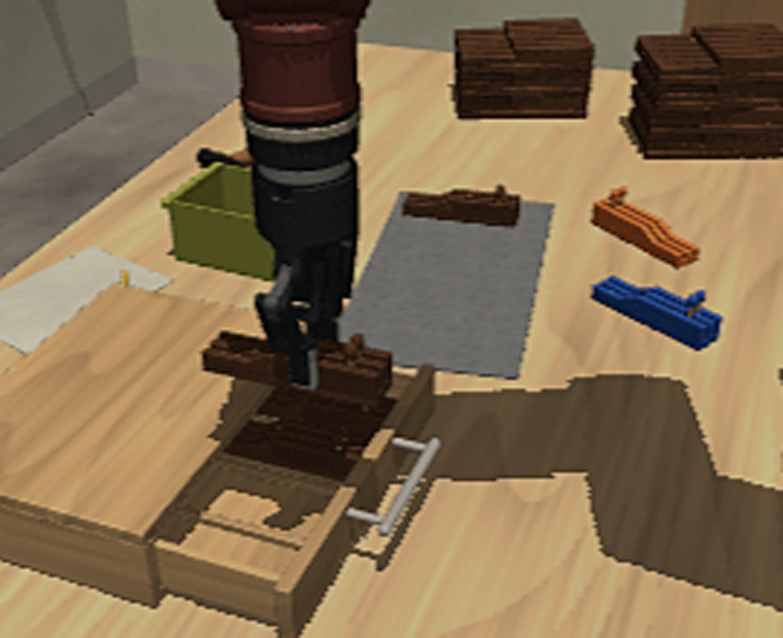

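Request:
{"op": "arm_command", "data": {"steps": [[[0, 0, 0, 0.002, 0.13, 0], [0, 0, -10, 0.004, 0.26, 0], [1, 0, -30, 0.006, 0.4, 0], [1, 0, -55, 0.006, 0.4, 0], [3, 0, -78, 0.006, 0.4, 0], [5, 0, -96, 0.006, 0.4, 0], [5, 0, -99, 0.006, 0.4, 0], [5, 0, -99, 0.006, 0.4, 0]]]}}

```text
t: 34.2
ee_pos: [0.4945, 0.254, 0.099]
eef_rot: [-0.025, -2.741, -0.004]
ft_force: [0.2, 0.1, -1.0]
width: 0.0347
```

Request:
{"op": "arm_command", "data": {"steps": [[[9, 0, -4, 0, 0, 0], [18, -0.3, -8, 0, 0, 0], [28, -0.5, -9, 0, 0, 0], [38, -0.6, -11, 0, 0, 0], [45, -0.7, -11, 0, 0, 0], [48, -0.7, -11, 0, 0, 0], [48, -0.7, -11, 0, 0, 0]]]}}

```text
t: 34.9
ee_pos: [0.5429, 0.2542, 0.0878]
eef_rot: [-0.023, -2.742, -0.004]
ft_force: [-0.6, -0.4, -1.6]
width: 0.035
```

```bash
python3 - <<'E'
from h import *
st,_=snap('wrist','w25',s=1.5);print(st['ee_pos'],st['eef_rot'],st['ft_force'].round(1),abs(st['dq']).max(),st['width'],st['qpos'].round(2))
E
```

```text
[0.54293744 0.25420129 0.08784522] [-0.02323875 -2.74191085 -0.00391056] [-0.6 -0.4 -1.6] 0.02490292320100335 0.03498725196319915 [0.26 0.87 0.31 1.4  0.11 0.26]
```

View pics/w25.png

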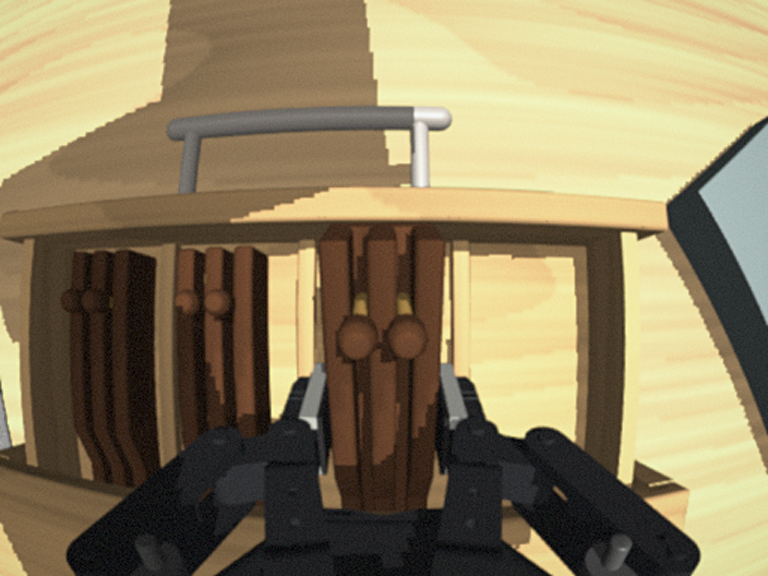

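Request:
{"op": "arm_command", "data": {"steps": [[[0, 0, -8.5, -0.0015, -0.1, 0], [-1.5, 0, -16.5, -0.003, -0.2, 0], [-4, 0, -24.5, -0.0045, -0.3, 0], [-5.5, 0, -29, -0.005, -0.35, 0], [-7, 0, -33, -0.006, -0.4, 0], [-7, 0, -35.5, -0.006, -0.4, 0], [-7, 0, -35.5, -0.006, -0.4, 0]]]}}

```text
t: 35.65
ee_pos: [0.5349, 0.2543, 0.0525]
eef_rot: [-0.026, -3.14, -0.0]
ft_force: [0.3, -0.8, -2.3]
width: 0.0346
```

```bash
python3 - <<'E'
from h import *
st,_=snap('wrist','w26',s=1.5);print(st['ee_pos'],st['eef_rot'],st['ft_force'].round(1),abs(st['dq']).max(),st['width'],st['qpos'].round(2))
E
```

```text
[0.53492506 0.25429575 0.05248847] [-2.56982012e-02 -3.14003056e+00 -5.79765869e-06] [ 0.3 -0.8 -2.3] 0.035875384028297354 0.03457822479392342 [ 0.32  0.6  -0.24  0.73  0.    0.34]
```

View pics/w26.png

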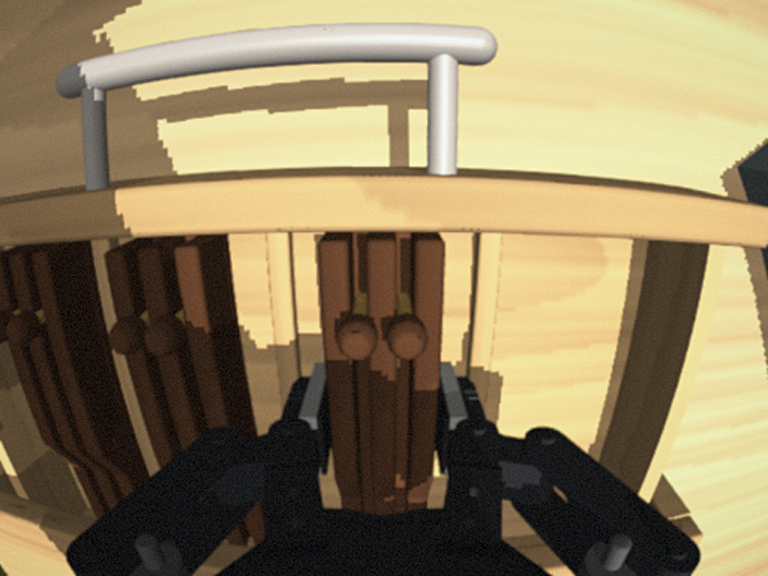

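Good. Settle 1.5 mm and release, then go for D.

Request:
{"op": "arm_command", "data": {"steps": [[[0, 0, -1, 0, 0, 0], [0, 0, -1, 0, 0, 0]]]}}

```text
t: 35.9
ee_pos: [0.5363, 0.2543, 0.0515]
eef_rot: [0.027, 3.141, 0.0]
ft_force: [0.9, -0.1, 1.1]
width: 0.035
```

Request:
{"op": "arm_command", "data": {"steps": [[[0, 0, 0, 0, 0, 0], [0, 0, 0, 0, 0, 0], [0, 0, 0, 0, 0, 0]]], "grip": 55}}

```text
t: 36.2
ee_pos: [0.5355, 0.2542, 0.0513]
eef_rot: [-0.027, -3.141, -0.0]
ft_force: [-0.8, -0.2, -0.0]
width: 0.0467
```

Request:
{"op": "arm_command", "data": {"steps": [[[0, 0, 10, 0, 0, 0], [0, 0, 25, 0, 0, 0], [0, 0, 70, 0, 0, 0], [-10, -10, 115, 0, 0, 0], [-10, -50, 145, 0, 0, 0.05], [-10, -95, 145, 0, 0, 0.09], [-5, -140, 145, 0, 0, 0.09], [0, -185, 145, 0, 0, 0.09], [0, -230, 145, 0, 0, 0.09], [0, -275, 145, 0, 0, 0.09], [-6, -320, 145, 0, 0, 0.09], [-6, -365, 145, 0, 0, 0.09]]]}}

```text
t: 37.4
ee_pos: [0.5287, -0.1125, 0.1972]
eef_rot: [-0.115, 3.139, -0.0]
ft_force: [0.2, -0.3, -0.7]
width: 0.0469
```

Request:
{"op": "arm_command", "data": {"steps": [[[5, -48, 0, 0, 0, 0], [10, -96, 0, 0, 0, 0], [14, -144, 0, 0, 0, 0], [18, -192, 0, 0, 0, 0], [18, -235, -10, 0, 0, 0], [18, -263, -45, 0, 0, 0], [18, -263, -85, 0, 0, 0], [18, -263, -91, 0, 0, 0], [18, -263, -91, 0, 0, 0], [18, -263, -91, 0, 0, 0]]], "grip": 70}}

```text
t: 38.4
ee_pos: [0.5485, -0.3738, 0.1077]
eef_rot: [-0.116, 3.138, -0.003]
ft_force: [-0.0, -0.3, -0.3]
width: 0.0594
```

```bash
python3 - <<'E'
from h import *
st,_=snap('wrist','w27',(130,90,370,310),3.2);print(st['ee_pos'],st['eef_rot'],st['ft_force'].round(1),abs(st['dq']).max())
E
```

```text
[ 0.54849477 -0.37377815  0.10765028] [-1.16320881e-01  3.13757686e+00 -2.50650584e-03] [-0.  -0.3 -0.3] 0.015457939970674624
```

View pics/w27.png

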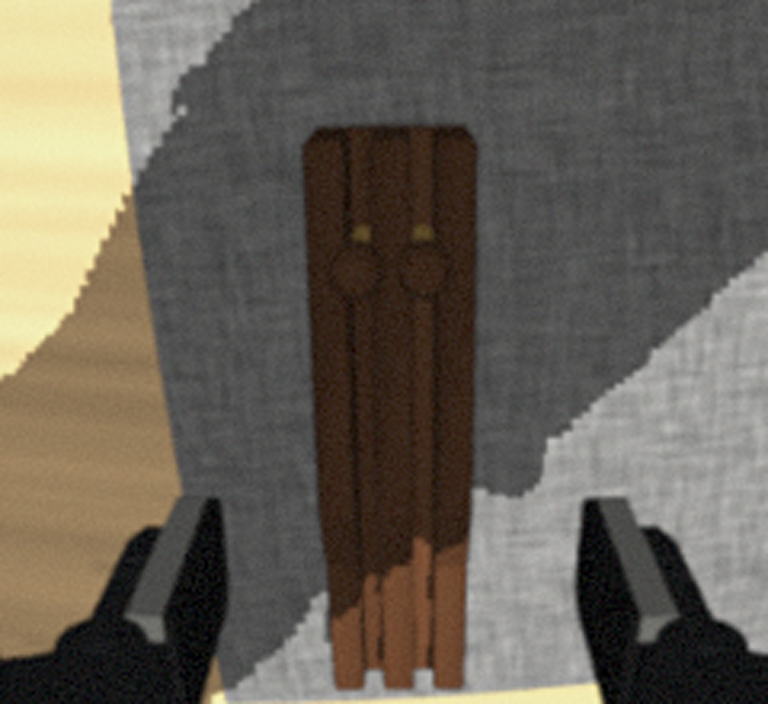

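Request:
{"op": "arm_command", "data": {"steps": [[[-2, -1, -30, 0, 0, 0], [-2, -1, -55, 0, 0, 0], [-2, -1, -68, 0, 0, 0], [-2, -1, -72, 0, 0, 0], [-2, -1, -72, 0, 0, 0]]]}}

```text
t: 38.95
ee_pos: [0.546, -0.3749, 0.0342]
eef_rot: [-0.116, 3.139, -0.001]
ft_force: [1.2, -0.3, 0.5]
width: 0.0596
```

Request:
{"op": "arm_command", "data": {"steps": [[[0, 0, 0, 0, 0, 0], [0, 0, 0, 0, 0, 0], [0, 0, 0, 0, 0, 0], [0, 0, 0, 0, 0, 0], [0, 0, 0, 0, 0, 0]]], "grip": 0}}

```text
t: 39.45
ee_pos: [0.5464, -0.3755, 0.035]
eef_rot: [-0.115, 3.137, -0.003]
ft_force: [-0.5, 0.1, 6.6]
width: 0.0346
```

Request:
{"op": "arm_command", "data": {"steps": [[[0, 0, 15, 0, 0, 0], [0, 0, 55, 0, 0, 0], [0, 0, 100, 0, 0, 0], [-5, 35, 130, 0, 0, -0.05], [-10, 80, 155, 0, 0, -0.091], [-15, 125, 164, 0, 0, -0.091], [-20, 170, 164, 0, 0, -0.091], [-24, 215, 164, 0, 0, -0.091], [-28, 260, 164, 0, 0, -0.091], [-32, 305, 164, 0, 0, -0.091], [-36, 350, 164, 0, 0, -0.091], [-40, 395, 164, 0, 0, -0.091]]]}}

```text
t: 40.65
ee_pos: [0.505, 0.0219, 0.1986]
eef_rot: [0.028, 3.14, -0.0]
ft_force: [0.9, 0.4, -1.6]
width: 0.0348
```

Request:
{"op": "arm_command", "data": {"steps": [[[-3, 45, 0, 0, 0, 0], [-6, 90, 0, 0, 0, 0], [-9, 135, 0, 0, 0, 0], [-12, 180, 0, 0, 0, 0], [-15, 225, 0, 0, 0, 0], [-15, 265, 0, 0, 0, 0], [-15, 289, 0, 0, 0, 0], [-15, 299, 0, 0, 0, 0], [-15, 299, 0, 0, 0, 0], [-15, 299, 0, 0, 0, 0]]]}}

```text
t: 41.65
ee_pos: [0.4904, 0.3183, 0.1977]
eef_rot: [0.029, 3.141, -0.001]
ft_force: [0.5, -0.1, -1.5]
width: 0.0353
```

```bash
python3 - <<'E'
from h import *
st,_=snap('wrist','w28',s=1.5);print(st['ee_pos'],st['eef_rot'],st['ft_force'].round(1),abs(st['dq']).max(),st['width'],st['qpos'].round(2))
E
```

```text
[0.49042098 0.31829741 0.19767823] [ 2.85551771e-02  3.14140416e+00 -7.65120413e-04] [ 0.5 -0.1 -1.5] 0.015597730405637951 0.03526489045463149 [ 0.45  0.44 -0.09  1.04 -0.    0.47]
```

View pics/w28.png

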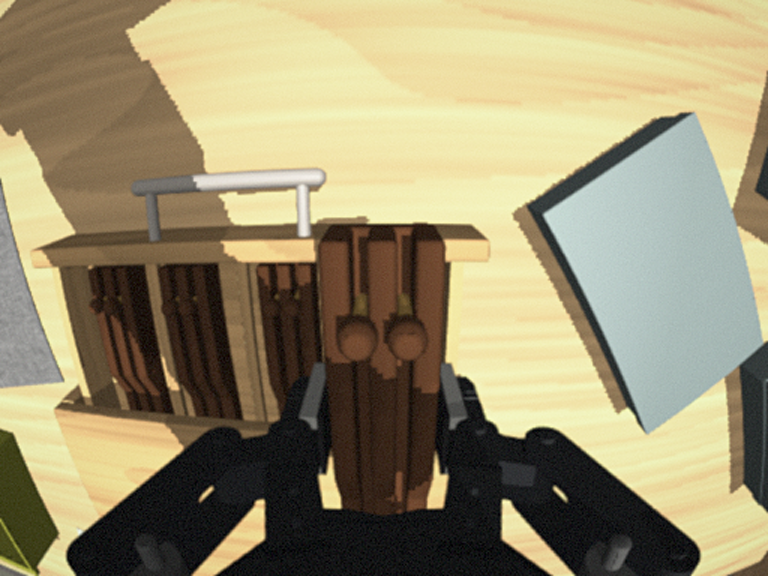

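Request:
{"op": "arm_command", "data": {"steps": [[[0, 0, 0, 0.002, 0.13, 0], [0, 0, -10, 0.004, 0.26, 0], [1, 0, -30, 0.006, 0.4, 0], [1, 0, -55, 0.006, 0.4, 0], [3, 0, -78, 0.006, 0.4, 0], [5, 0, -96, 0.006, 0.4, 0], [5, 0, -98.5, 0.006, 0.4, 0], [5, 0, -98.5, 0.006, 0.4, 0]]]}}

```text
t: 42.5
ee_pos: [0.4956, 0.3183, 0.0991]
eef_rot: [-0.026, -2.741, -0.003]
ft_force: [-0.5, 0.3, -1.8]
width: 0.0353
```

```bash
python3 - <<'E'
from h import *
st,_=snap('wrist','w29',s=1.5);print(st['ee_pos'],st['eef_rot'],st['ft_force'].round(1),abs(st['dq']).max(),st['width'],st['qpos'].round(2))
E
```

```text
[0.49557124 0.31830156 0.09910751] [-0.02621619 -2.74092185 -0.00346889] [-0.5  0.3 -1.8] 0.024400863414613453 0.035323861611964165 [0.37 0.82 0.24 1.37 0.15 0.36]
```

View pics/w29.png

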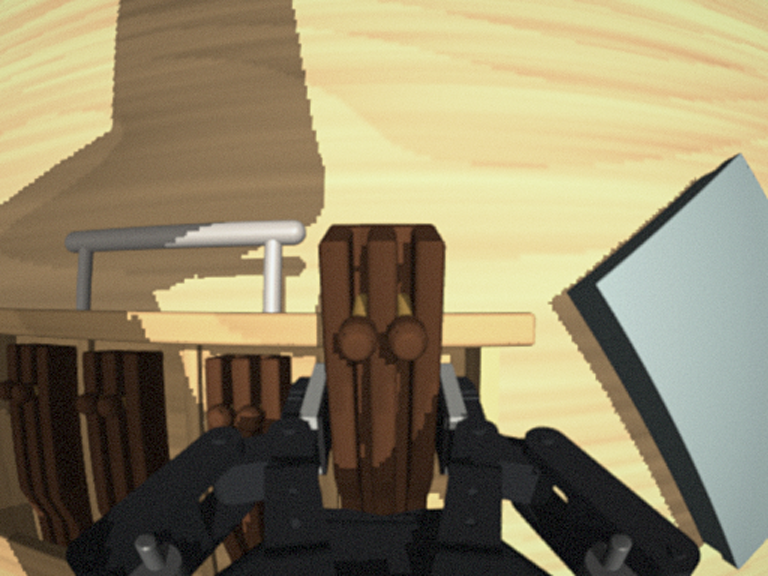

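Request:
{"op": "arm_command", "data": {"steps": [[[9, 0, -4, 0, 0, 0], [18, -0.3, -8, 0, 0, 0], [28, -0.5, -9, 0, 0, 0], [38, -0.6, -11, 0, 0, 0], [45, -0.7, -11, 0, 0, 0], [48, -0.7, -11, 0, 0, 0], [48, -0.7, -11, 0, 0, 0]]]}}

```text
t: 43.25
ee_pos: [0.5439, 0.3185, 0.0877]
eef_rot: [-0.025, -2.742, -0.004]
ft_force: [0.9, 0.5, -1.5]
width: 0.0349
```

```bash
python3 - <<'E'
from h import *
st,_=snap('wrist','w30',s=1.5);print(st['ee_pos'],st['eef_rot'],st['ft_force'].round(1),abs(st['dq']).max(),st['width'],st['qpos'].round(2))
E
```

```text
[0.54390042 0.31845238 0.08771056] [-0.02473836 -2.74169142 -0.00353398] [ 0.9  0.5 -1.5] 0.026243936052408778 0.0349245874472639 [0.35 0.92 0.42 1.45 0.14 0.34]
```

View pics/w30.png

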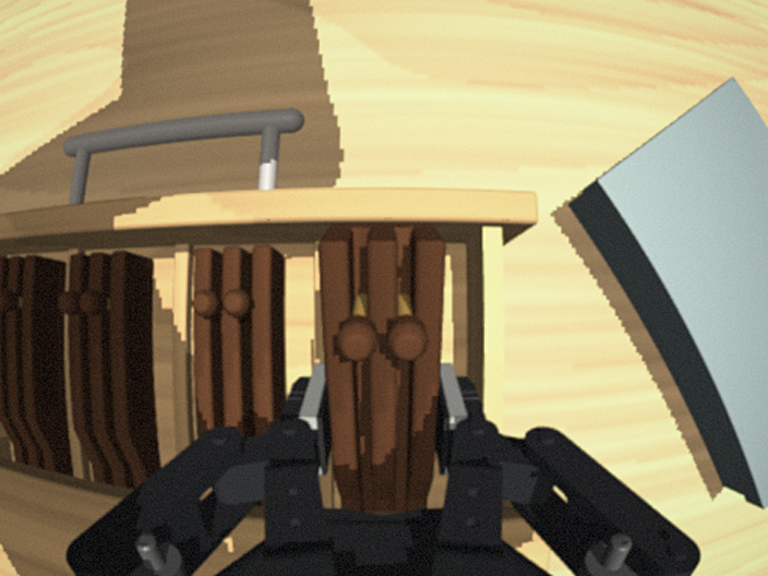

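Request:
{"op": "arm_command", "data": {"steps": [[[0, 0, -8.5, -0.0015, -0.1, 0], [-1.5, 0, -16.5, -0.003, -0.2, 0], [-4, 0, -24.5, -0.0045, -0.3, 0], [-5.5, 0, -29, -0.005, -0.35, 0], [-7, 0, -33, -0.006, -0.4, 0], [-7, 0, -35.5, -0.006, -0.4, 0], [-7, 0, -35.5, -0.006, -0.4, 0]]]}}

```text
t: 44.0
ee_pos: [0.5359, 0.3186, 0.0525]
eef_rot: [-0.027, -3.14, 0.0]
ft_force: [0.3, -0.7, -1.3]
width: 0.0348
```

```bash
python3 - <<'E'
from h import *
st,_=snap('wrist','w31',s=1.5);print(st['ee_pos'],st['eef_rot'],st['ft_force'].round(1),abs(st['dq']).max(),st['width'],st['qpos'].round(2))
E
```

```text
[0.53589344 0.31857319 0.05248362] [-2.71816440e-02 -3.13998582e+00  6.82908186e-05] [ 0.3 -0.7 -1.3] 0.03477535269317409 0.03482087515801904 [ 0.42  0.65 -0.15  0.78  0.    0.44]
```

View pics/w31.png

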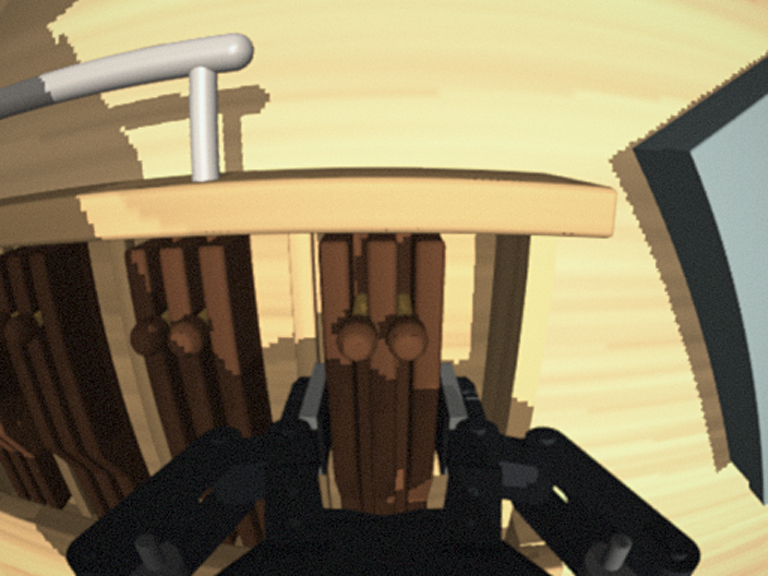

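Request:
{"op": "arm_command", "data": {"steps": [[[0, 0, -1, 0, 0, 0], [0, 0, -1, 0, 0, 0]]]}}

```text
t: 44.25
ee_pos: [0.537, 0.3185, 0.0511]
eef_rot: [-0.029, -3.141, -0.0]
ft_force: [0.0, 0.3, -0.5]
width: 0.0346
```

Request:
{"op": "arm_command", "data": {"steps": [[[0, 0, 0, 0, 0, 0], [0, 0, 0, 0, 0, 0], [0, 0, 0, 0, 0, 0]]], "grip": 52}}

```text
t: 44.55
ee_pos: [0.5366, 0.3185, 0.0514]
eef_rot: [0.028, 3.141, 0.0]
ft_force: [1.0, 0.3, 0.2]
width: 0.0442
```

Request:
{"op": "arm_command", "data": {"steps": [[[0, 0, 10, 0, 0, 0], [0, 0, 25, 0, 0, 0], [0, 0, 70, 0, 0, 0], [-20, -10, 115, 0, 0, 0], [-60, -40, 140, 0, 0, 0], [-80, -80, 150, 0, 0, 0.017], [-95, -100, 150, 0, 0, 0.017], [-95, -100, 150, 0, 0, 0.017], [-95, -100, 150, 0, 0, 0.017]]]}}

```text
t: 45.45
ee_pos: [0.4418, 0.2185, 0.2024]
eef_rot: [0.003, 3.14, 0.001]
ft_force: [0.6, -0.3, -0.0]
width: 0.0445
```

```bash
python3 - <<'E'
from h import *
st,_=snap('wrist','w32',s=1.5);print(st['ee_pos'],st['eef_rot'],st['ft_force'].round(1),abs(st['dq']).max(),st['width'],st['qpos'].round(2))
snap('side','s32',(90,110,320,290),3.3)
E
```

```text
[0.44184673 0.21850564 0.20238494] [2.56437939e-03 3.13981451e+00 1.23299200e-03] [ 0.6 -0.3 -0. ] 0.03139173571727008 0.044493073747359835 [ 0.31  0.27 -0.33  0.97  0.    0.31]
```

View pics/w32.png

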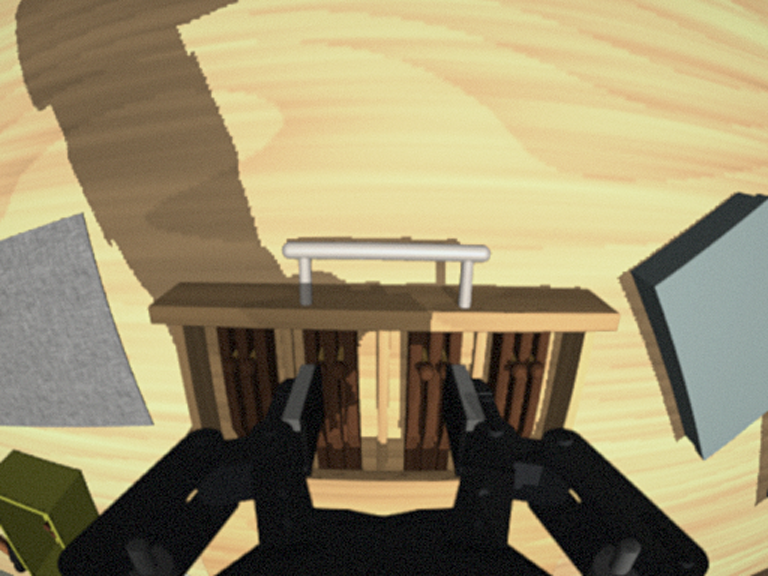

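View pics/s32.png

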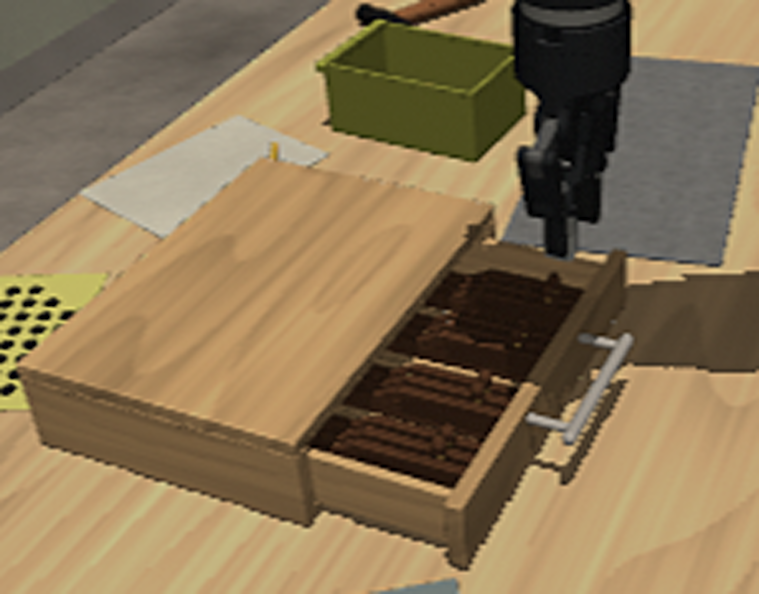

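```bash
python3 - <<'E'
from h import *
im=cv2.imread('pics/raw_w32.png');cv2.imwrite('pics/w32z.png',cv2.resize(im[185:325,110:415],None,fx=2.6,fy=4,interpolation=cv2.INTER_CUBIC))
E
```

```text
(no output)
```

View pics/w32z.png

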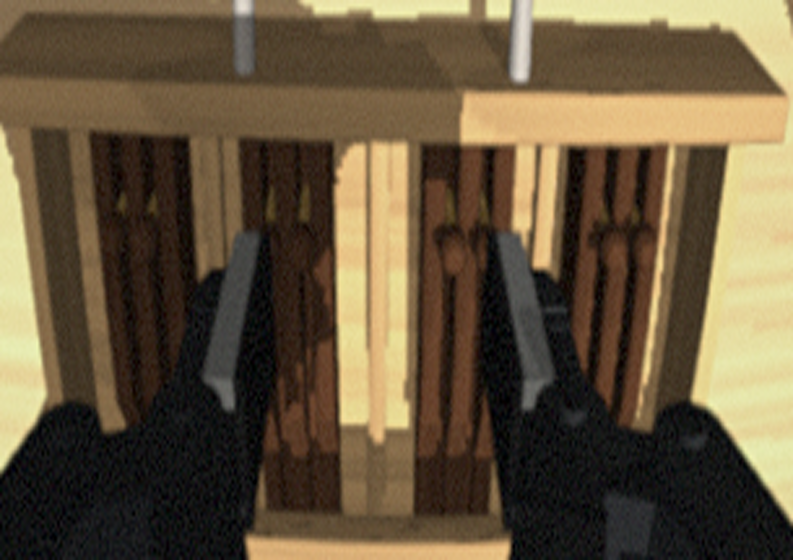

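Request:
{"op": "arm_command", "data": {"steps": [[[-45, 1, 0, 0, 0, -0.017], [-52, 1, -30, 0, 0, -0.017], [-52, 1, -75, 0, 0, -0.017], [-52, 1, -120, 0, 0, -0.017], [-52, 1, -142, 0, 0, -0.017], [-52, 1, -142, 0, 0, -0.017], [-52, 1, -142, 0, 0, -0.017]]], "grip": 0}}

```text
t: 46.25
ee_pos: [0.3898, 0.22, 0.0595]
eef_rot: [-0.027, -3.141, 0.0]
ft_force: [-0.0, 0.4, 0.1]
width: -0.0002
```

Request:
{"op": "arm_command", "data": {"steps": [[[8, 0, 0, 0, 0, 0], [14, 0, 0, 0, 0, 0], [20, 0, 0, 0, 0, 0], [26, 0, 0, 0, 0, 0]]]}}

```text
t: 46.65
ee_pos: [0.4161, 0.2196, 0.0598]
eef_rot: [0.028, 3.141, 0.001]
ft_force: [-2.9, 0.7, 1.6]
width: -0.0
```

```bash
python3 - <<'E'
from h import *
st,_=snap('wrist','w33',s=1.5);print(st['ee_pos'],st['ft_force'].round(1))
snap('side','s33',(90,110,320,290),3.3)
E
```

```text
[0.41610471 0.21962511 0.05984263] [-2.9  0.7  1.6]
```

View pics/w33.png

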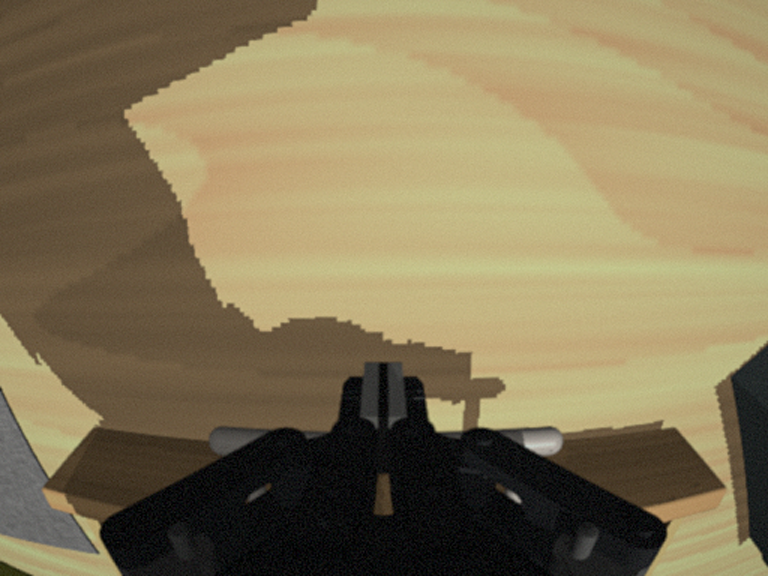

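View pics/s33.png

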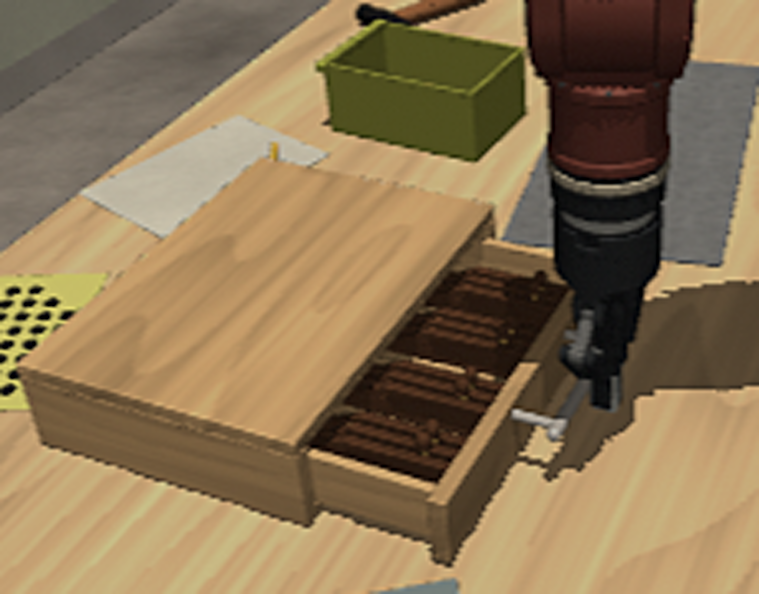

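Request:
{"op": "arm_command", "data": {"steps": [[[6, 0, 0, 0, 0, 0], [12, 0, 0, 0, 0, 0], [18, -0.3, 0, 0, 0, 0], [24, -0.3, 0, 0, 0, 0], [30, -0.5, 0, 0, 0, 0], [36, -0.5, 0, 0, 0, 0], [42, -0.7, 0, 0, 0, 0], [48, -0.8, 0, 0, 0, 0], [54, -0.9, 0, 0, 0, 0]]]}}

```text
t: 47.65
ee_pos: [0.4699, 0.2185, 0.0593]
eef_rot: [-0.028, -3.141, 0.0]
ft_force: [-2.5, -1.9, 1.2]
width: -0.0001
```

Request:
{"op": "arm_command", "data": {"steps": [[[6, 0, 0, 0, 0, 0], [12, 0, 0, 0, 0, 0], [18, -0.3, 0, 0, 0, 0], [24, -0.3, 0, 0, 0, 0], [30, -0.5, 0, 0, 0, 0], [34, -0.5, 0, 0, 0, 0], [38, -0.7, 0, 0, 0, 0], [40, -0.7, 0, 0, 0, 0]]]}}

```text
t: 48.45
ee_pos: [0.5099, 0.218, 0.0593]
eef_rot: [0.028, 3.141, 0.0]
ft_force: [-2.0, -0.5, 0.4]
width: -0.0001
```

Request:
{"op": "arm_command", "data": {"steps": [[[2, 0, 0, 0, 0, 0], [4, 0, 0, 0, 0, 0], [6, 0, 0, 0, 0, 0]]]}}

```text
t: 48.75
ee_pos: [0.5155, 0.2179, 0.0593]
eef_rot: [-0.028, -3.141, 0.0]
ft_force: [-2.2, -0.6, -0.6]
width: 0.0001
```

Request:
{"op": "arm_command", "data": {"steps": [[[2, 0, 0, 0, 0, 0], [4, 0, 0, 0, 0, 0]]]}}

```text
t: 48.95
ee_pos: [0.5162, 0.2178, 0.059]
eef_rot: [-0.027, -3.135, 0.0]
ft_force: [-19.5, 0.3, 15.6]
width: 0.0001
```

Request:
{"op": "arm_command", "data": {"steps": [[[2, 0, 0, 0, 0, 0], [2, 0, 0, 0, 0, 0], [-20, 0, 0, 0, 0, 0], [-60, 0, 0, 0, 0, 0], [-100, 0, 60, 0, 0, 0], [-110, -40, 110, 0, 0, 0], [-110, -80, 150, 0, 0, 0], [-110, -120, 180, 0, 0, 0], [-120, -160, 200, 0, 0, 0], [-120, -160, 200, 0, 0, 0], [-120, -160, 200, 0, 0, 0]]]}}

```text
t: 50.05
ee_pos: [0.4011, 0.0556, 0.2621]
eef_rot: [0.033, 3.135, -0.001]
ft_force: [-0.4, -0.2, -0.3]
width: 0.0002
```

```bash
python3 - <<'E'
from h import *
st=arm.state();print(st['t'],st['ee_pos'],st['ft_force'].round(1))
snap('side','s34',s=1.5)
snap('top','t34',s=1.5)
im=cv2.imread('pics/raw_t34.png');cv2.imwrite('pics/t34z.png',cv2.resize(im[90:200,160:290],None,fx=6,fy=5.4,interpolation=cv2.INTER_CUBIC))
E
```

```text
50.05 [0.40106188 0.05556295 0.26213871] [-0.4 -0.2 -0.3]
```

View pics/s34.png

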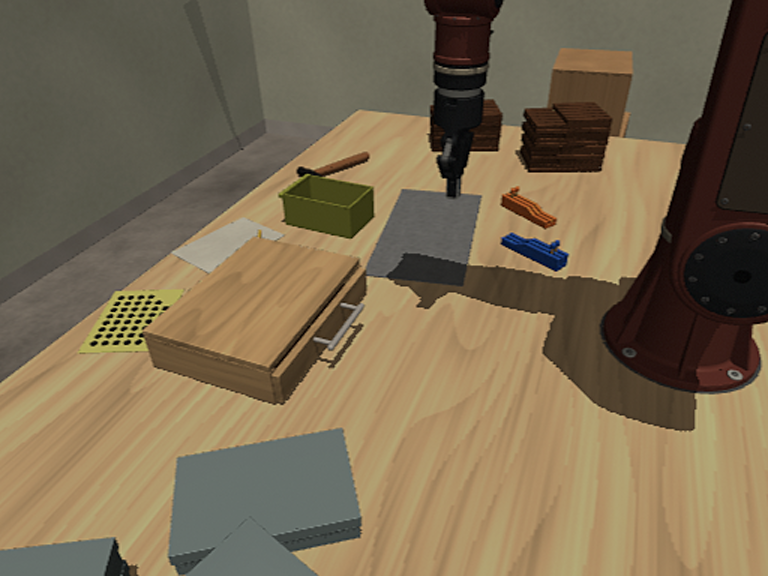

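View pics/t34.png

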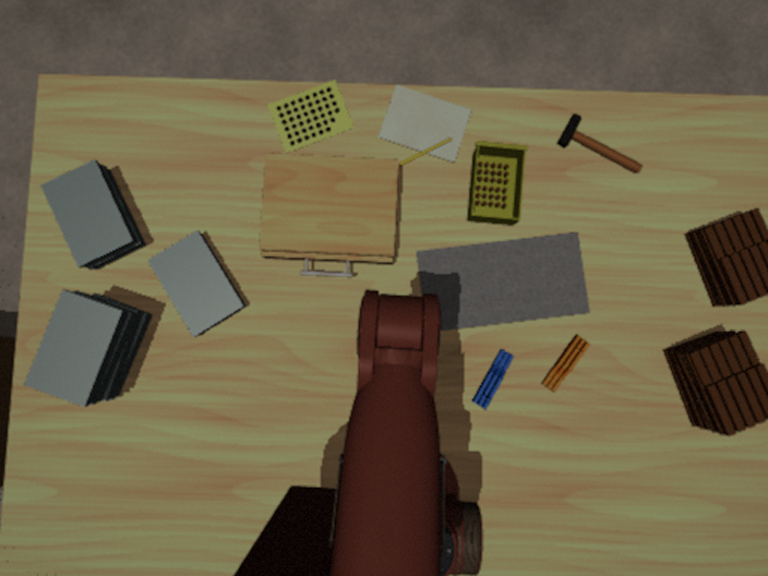

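View pics/t34z.png

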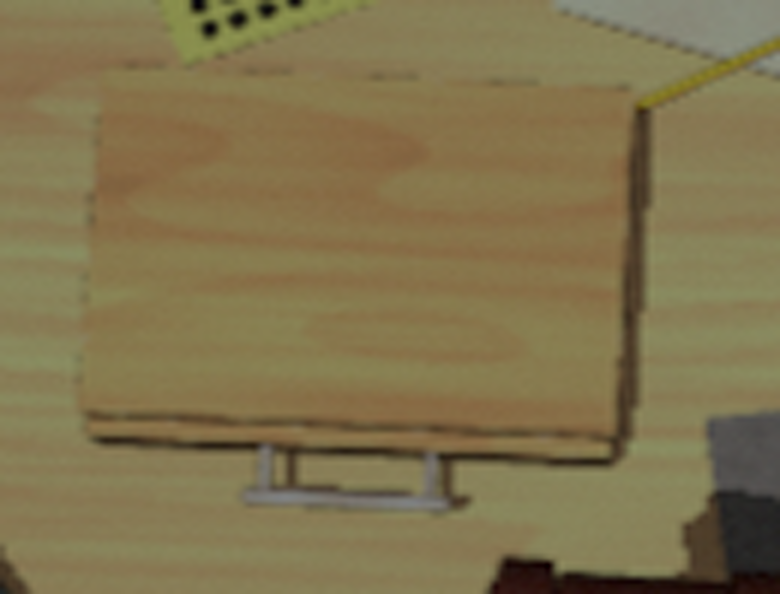

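```bash
python3 - <<'E'
from h import *
c=lambda u,v,z:ray('top',160+u/6,90+v/5.4,z).round(4)
print(c(245,496,.052),c(455,504,.052),'front top outer',c(90,438,.064),c(610,461,.064),'chest edge',c(85,413,.082),c(617,438,.082))
E
```

```text
[0.5302 0.279  0.052 ] [0.5284 0.1494 0.052 ] front top outer [0.566  0.3738 0.064 ] [0.5595 0.0549 0.064 ] chest edge [0.5807 0.374  0.082 ] [0.5732 0.0514 0.082 ]
```

```bash
python3 - <<'E'
from h import *
print(arm.sign_off())
E
```

```text
the job is handed in; nothing more can be done
None
```

I finished the job and handed it in at about 50 s on the robot's clock.

**What I did:** I pulled the drawer to its stop and pressed the caps of all four walnut rests home. I then passed each rest in thin end down and lowered it flat into its own lane with the pegs towards the handle. Last, I pushed the drawer shut until it met its stop. I did not touch the blue and orange look-alikes, the gift box or the bin.

**Checks:**
- **Caps:** all four presses bottomed out at the same height, at 22 to 47 N. Close-up pictures before each pick showed both caps of every rest low on their pegs.
- **Rests:** the wrist and side pictures before closing show one rest flat in each lane, clear of the battens. In the last close-up, one cap of the third rest was hidden behind a finger. That cap had already shown as home before its pick.
- **Drawer:** it met its stop after about 112 mm of travel. The top camera shows its front standing 14 mm proud of the chest, which is just the front's own thickness, so it is shut.

**Disagreements:** the cameras differed by 2 to 3 mm on the handle's position. The gripper read about 1.5 to 2.5 mm less than the stated widths of the bar and the rests. Neither affected the result, and I saw no knocked rest or grip slip.

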